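# Vial seal under the swing-arm magnifier

### The job

The seal of the tallest vial in the sloping rack is to be checked under the bench magnifier. Swing the magnifier's arm aside until its lens ring no longer overhangs the little round dish on its foot, then take the tallest vial from the rack and stand it upright in the dish without dropping it, and swing the arm back so that the lens is centred over the vial. Leave the other vials in their pockets and do not push about the loose things on the table.

Things in the scene. Friction and masses are not known exactly. Their poses are not given: they have to be found in the camera images.
- vial_tall: the tallest of the four vials in the rack: 25 mm diameter, 56 mm tall, about 35 g, crimped cap. Origin at the centre of its underside, z axis along the vial towards its cap. It stands in any one of the four pockets and leans 30 deg from vertical towards the rack's front, its underside 36 mm above the table; 38 mm of it stand out of the pocket
- vial_a: another vial of the rack, 23 mm diameter, 50 mm tall; origin and axes as for vial_tall; stays in its pocket
- vial_b: another vial of the rack, 25 mm diameter, 44 mm tall; origin and axes as for vial_tall; stays in its pocket
- vial_c: another vial of the rack, the same size as vial_b; stays in its pocket
- rack: fixed white vial rack on wire legs, 184 mm long (its y), about 70 mm deep, up to 70 mm high without the vials. Its face is tilted 30 deg towards its front (its -x, roughly towards the robot), with a row of four equal round pockets 26.5 mm wide, 18 mm deep, 46 mm apart, square to that face; vials are drawn out along their own axis. Origin on the table under the middle of the row
- dish (a point): centre of the floor of the magnifier's viewing dish, 14 mm above the table. The dish is white, 58 mm outside, flat round floor 46 mm wide, rim 6 mm high. It is fixed to the magnifier's foot, 150 mm from the post, on the handle's side; point axes as the foot's: x from dish to post, z up
- pivot (a point): point on the axis of the magnifier's upright post (16 mm thick, 171 mm high), at the height of the arm, 150 mm above the table. The arm turns about the vertical through it; the post's round foot is 120 mm wide and 20 mm high
- swing (a joint): angle of the magnifier arm about its post, rad, anticlockwise seen from above; 0 = lens exactly over the dish, range -1.7 to 1.7. The arm is level, has a friction hinge and stays where it is left; about 1 N at the handle moves it
- lens (a point): centre of the lens, 150 mm from the pivot, 150 mm above the table. Round white lens ring 106 mm outside with a glass lens; it takes up the heights 136 to 161 mm
- handle (a point): middle of the handle: a level black rod 12 mm thick and 52 mm long that points outwards from the lens ring, away from the post; this point lies 236 mm from the pivot, 150 mm above the table. Can be pinched from above across the rod
- tablet_box: loose white tablet carton 71 x 105 x 24 mm lying near the front; origin under its centre; bystander
- tape_roll_a: loose roll of surgical tape standing on end, 48 mm diameter, 56 mm tall; origin under its centre; bystander
- tape_roll_b: loose roll of surgical tape standing on end, 46 mm diameter, 51 mm tall; origin under its centre; bystander
- ampoule: loose white plastic ampoule standing, 14 x 19 x 53 mm; origin under its centre; bystander
Mind the look-alikes: they are no part of the job. What is shaped like the vial_tall but purple is not meant.

How it is judged (in metres and radians):
On the way, in this order (a step that is already met when the one before it is completed fails the run):
1. the arm is swung aside: the lens ring no longer overhangs the dish (lens centre more than 80 mm from the dish's centre) (horizontal distance between lens and dish above 0.08 m), for 0.2 s.
2. with the arm still aside, the tallest vial stands upright on the floor of the dish, let go (horizontal distance between vial_tall and dish below 0.015 m and z of vial_tall in the frame of dish between -0.004 and 0.004 m and angle between vial_tall's own z axis and vertical below 0.1 rad and contact force between the fingers and vial_tall below 0.3 N and horizontal distance between lens and dish above 0.08 m), for 0.2 s.
At the end, for the whole second after the job is handed in: The tallest vial stands upright (within 6 deg) on the floor of the dish, at rest and let go; the lens centre is within 20 mm of the vial's axis seen from above; the arm is let go; the other vials are in their pockets (horizontal distance between vial_tall and dish below 0.015 m and z of vial_tall in the frame of dish between -0.004 and 0.004 m and angle between vial_tall's own z axis and vertical below 0.1 rad and contact force between the fingers and vial_tall below 0.3 N and horizontal distance between lens and vial_tall below 0.02 m and linear speed of vial_tall below 0.01 m/s and contact force between the fingers and magnifier below 0.3 N); the robot touches nothing.
It fails at once if the tallest vial is dropped (falls free at more than 0.6 m/s, a fall of about 2 cm) (contact force between anything else and vial_tall below 0.01 N and linear speed of vial_tall above 0.6 m/s).
It fails at once if another vial is moved more than 15 mm (distance of any of vial_a, vial_b, vial_c from where it was at the start of the episode above 0.015 m).
It fails at once if a loose tape roll, ampoule or tablet carton is moved more than 25 mm (distance of any of tablet_box, tape_roll_a, tape_roll_b, ampoule from where it was at the start of the episode above 0.025 m).
It also fails if it takes over 64 s, if anything falls off the work surface, if the arm or the gripper's body presses on something with over 40 N, if the wrist force passes 120 N, or if a joint passes its speed limit or range.

### The arm

A 6-joint arm with a two-finger parallel gripper is mounted at the origin on a cart in front of the work surface, level with it; the furniture and walls round the work are solid. World frame = base frame: x ahead of the robot, y to its left, z up, the work surface at z = 0. Lengths are in mm, angles in rad, forces in N, time in s.
With the tool pointing down it reaches from about 350 to 875 mm from the base axis. Payload 4.2 kg.
Tool frame: the origin (TCP) lies between the finger pads; the fingertips stand 25 mm ahead of it and the grasp point (between the pads) lies 6 mm ahead of it; z points along the fingers, y is the line along which they close (so a half turn about z gives the same grasp; the last joint's range is limited). The gripper opens to 85 mm and grips with 20 to 120 N. Pads are 22 mm wide; open, the fingers measure 114 mm over their backs; the gripper's body (76 mm by 85 mm) begins 54 mm behind the grasp point. The pads swing forward as they close: fully open they stand 13 mm farther back than shut.
Start: joints at [-0.857, 0.385, 0.008, 0, -1.194, -0.259], TCP at [274.563, -561.44, 256.312] pointing down, gripper open.
Joint ranges: [-3.14, 3.14], [-1.21, 2.06], [-1.07, 1.41], [-3.16, 2.05], [-2.99, -0.16], [-3.1, 3.1]. Speed limits (rad/s): [2.79, 2.79, 3.14, 3.14, 3.14, 3.14].

### API

Orientations are given as a unit quaternion [x, y, z, w].
In Python, from bench import read_state, imaging, workorder, nets gives the robot as it stands.
- The arm moves only by the tool apply_moves, never from a script. Its argument "rows" is a list of rows, each an object with "hand": the opening, from -1 (shut) to 1 (fully open); "delta_pos": the shift along the tool's x, y, z in mm, a list of three; "yaw": the turn about the tool's z in rad. A call has 1 to 12 rows; each row is the pose to reach, as a shift and turn from the pose commanded when the call began, along the tool's axes at that moment; what a row does not reach only later rows make up. A row lasts 1/12 s, in which the tool goes at most 41.7 mm and 7.16 degrees, less where a joint would pass 70% of its speed; a pose out of reach is approached as far as the arm can. A call with a gripper value outside its range is refused whole. The fingers move at their own pace and stop on an object; the grip force is fixed at half the most. Time passes only in rows, so rows that repeat a pose let the fingers close. It gives the time, the measured TCP pose, the force, the opening and the grip force at its end, in the units of the state.
- read_state(): the state, without advancing time (a new reading comes with each control period).
- imaging.get_image(name): name is "scene" or "side" or "wrist"; returns a dict with "pixels" (400x640x3 uint8, red, green, blue), "fx", "fy", "cx", "cy" (pixels), "xyz" and "rotation" of the camera in the world. Camera axes: x right, y down, z forward; pixel columns grow to the right and rows downward; lengths in mm; the calibration is good to about 2 mm. A picture is of the moment at which its call begins. There is no depth.
- workorder.job_done(): hands the job in; it is judged then, once.
Trained networks look in the newest picture that a camera, given by its name, has taken for a name from the list of things; names that differ only in an ending like _2 or _b are one class to them, and where a whole thing is asked for, a point or a joint stands for the part that bears it (a point fixed in the world has none). Each returns a list of dicts, best first, with "score" (0 to 1); they miss things now and then, are a little off and sometimes report something else, mostly with a low value. They report only what shows in the picture. A call takes as long as a camera call. They do not tell look-alikes from the thing itself.
- nets.find_in(camera, query): "location" ([row, column] in pixels, amid what is visible of it).
- nets.pinpoint(camera, query): "location" ([row, column] in pixels: a listed point, or the origin of a listed thing).
The state is a dict: "clock": time; "joints": joint angles; "joint_vel": joint speeds; "joint_efforts": joint torques, N m; "position": TCP position; "ee_rot": TCP orientation; "contact_force": force on the tool from outside, world axes, zero at the start; "wrist_torque": the same for the moment, N m; "gripper_width": finger opening in mm; "grasp_force": force on a finger pad.
Only numpy, scipy, OpenCV 4.12 (cv2) and the standard library are available. Lean on these libraries where they do the work, as an engineer would, in place of code of your own. Each camera call takes 0.05 s, during which the arm holds its last target. There are 200 camera calls.

## Working session

There is one attempt and no reset: what is moved stays moved. The work goes in short steps, Python scripts to look and compute and a tool call to move; the robot and the scene stay as the last step left them, time stands still between calls to the robot, and variables do not carry over. Pictures are saved under pics/ and viewed, at most 10 in all, crops included, and the job is handed in when it is done.

Besides the shell and the picture viewer there is one more tool, called after "Call:" by a JSON object that holds its "fn" and its "kwargs". apply_moves: Moves the arm, as the interface text tells. Its arguments: {"type":"object","properties":{"rows":{"type":"array"}},"required":["rows"]}

```bash
mkdir -p pics
cat > h.py <<'E'
import numpy as np, cv2
from bench import read_state, imaging, workorder, nets
def ray(im,rc):
    d=np.array([(rc[1]-im["cx"])/im["fx"],(rc[0]-im["cy"])/im["fy"],1.0])
    return np.array(im["xyz"],float), rot(im)@d
def rot(im):
    r=np.array(im["rotation"],float)
    if r.shape==(3,3): return r
    from scipy.spatial.transform import Rotation
    return Rotation.from_quat(r).as_matrix()
def atz(im,rc,z):
    o,d=ray(im,rc); return o+d*(z-o[2])/d[2]
def proj(im,p):
    c=rot(im).T@(np.array(p,float)-np.array(im["xyz"])); return [im["fy"]*c[1]/c[2]+im["cy"],im["fx"]*c[0]/c[2]+im["cx"]]
def tri(a,b):
    (o1,d1),(o2,d2)=a,b
    d1=d1/np.linalg.norm(d1);d2=d2/np.linalg.norm(d2)
    s=np.linalg.lstsq(np.stack([d1,-d2],1),o2-o1,rcond=None)[0]
    p,q=o1+s[0]*d1,o2+s[1]*d2
    return (p+q)/2,np.linalg.norm(p-q)
def save(im,n): cv2.imwrite("pics/"+n,im["pixels"][:,:,::-1])
E
python3 - <<'E'
from h import *
np.set_printoptions(precision=1,suppress=True)
I={}
for c in("scene","side","wrist"):
    I[c]=imaging.get_image(c)
    print(c,I[c]["xyz"],rot(I[c])[:,2])
save(I["scene"],"s0.png");save(I["side"],"d0.png")
Z=dict(vial_tall=36,vial_a=36,vial_b=36,rack=0,dish=14,pivot=150,lens=150,handle=150,tablet_box=0,tape_roll_a=0,ampoule=0)
for q,z in Z.items():
    for c in("scene","side"):
        for r in nets.pinpoint(c,q)[:5]:
            print(q,c,np.array(r["location"]),round(r["score"],2),atz(I[c],r["location"],z))
E
```

```text
scene [ 115.3 -560.1  560. ] [ 0.4  0.8 -0.5]
side [ 501.3 -596.1  624.3] [-0.   0.9 -0.5]
wrist [ 209.4 -592.4  371.5] [ 0.3  0.1 -1. ]
vial_tall scene [258.  411.5] 0.78 [612.7  -7.9  36. ]
vial_tall scene [205.6 237.1] 0.68 [313.3 372.   36. ]
vial_tall scene [213.9 283.6] 0.63 [415.1 282.6  36. ]
vial_tall scene [248.4 355. ] 0.51 [513.3  73.1  36. ]
vial_tall side [299.5 386.3] 0.78 [636.   -9.6  36. ]
vial_tall side [254.5 252.3] 0.6 [362.9 135.   36. ]
vial_tall side [269.2 317.9] 0.56 [506.7  81.7  36. ]
vial_tall side [198.6 249. ] 0.56 [327.  372.9  36. ]
vial_tall side [208.7 288.6] 0.46 [435.7 318.7  36. ]
vial_a scene [261.4 359.8] 0.62 [499.  26.  36.]
vial_a scene [272.4 367.2] 0.5 [494.4 -13.1  36. ]
vial_a scene [289.8 376.7] 0.48 [483.8 -67.5  36. ]
vial_a side [326.3 307.8] 0.69 [485.8 -71.6  36. ]
vial_a side [306.9 313.9] 0.6 [497.2 -25.   36. ]
vial_a side [286.3 315.8] 0.59 [501.6  30.5  36. ]
vial_b scene [261.4 359.8] 0.62 [499.  26.  36.]
vial_b scene [272.4 367.2] 0.5 [494.4 -13.1  36. ]
vial_b scene [289.8 376.7] 0.48 [483.8 -67.5  36. ]
vial_b side [326.3
[... 630 characters left out ...]

lens side [245.4 359.6] 0.34 [582.7  13.2 150. ]
handle scene [194.8 320.6] 0.88 [457.  148.3 150. ]
handle scene [212.1 370.4] 0.45 [521.6  37.8 150. ]
handle side [206.8 295.2] 0.83 [461.9 148.3 150. ]
tablet_box scene [254.3 270.3] 0.8 [340.7 173.1   0. ]
tablet_box scene [179.2 325.7] 0.15 [645.8 504.1   0. ]
tablet_box side [254.  249.8] 0.92 [348.4 181.7   0. ]
tape_roll_a scene [188.5 277.7] 0.83 [473.3 497.5   0. ]
tape_roll_a scene [213.3 372.3] 0.71 [671.7 248.6   0. ]
tape_roll_a side [233.7 381.2] 0.93 [666.8 251.1   0. ]
tape_roll_a side [187.5 301.1] 0.6 [464.1 489.6   0. ]
ampoule scene [226.2 363.4] 0.66 [612.5 198.    0. ]
ampoule side [244.9 359.8] 0.56 [609.2 207.8   0. ]
```

View pics/s0.png

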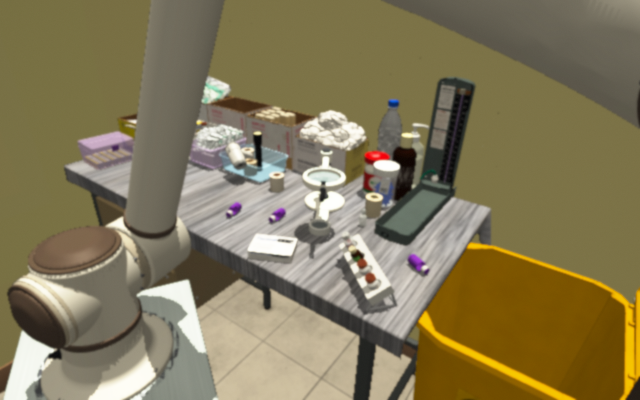

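View pics/d0.png

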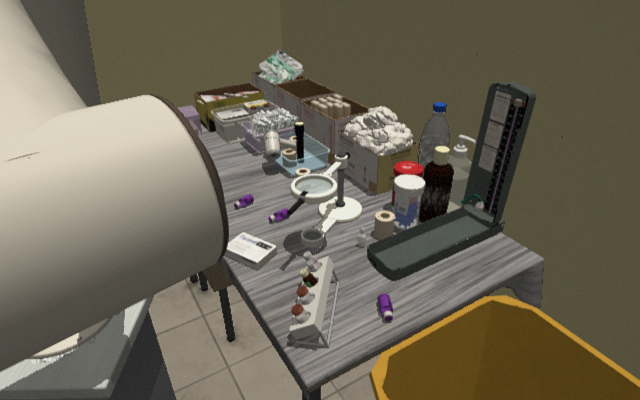

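The scene view shows purple look-alikes lying at (258,411), (206,237) and (214,283). The rack is at (270,362), the magnifier at (180,325). In the side view the four racked vials sit at about (258,315), (277,310), (293,303), (312,299), and the purple ones at (300,386), (202,243) and (214,280). Next, one close crop to pick the tallest.

Run:
```python
from h import *
a=cv2.imread("pics/d0.png")[160:350,250:400]; b=cv2.imread("pics/s0.png")[160:310,300:420]
a=cv2.resize(a,None,fx=3,fy=3,interpolation=cv2.INTER_CUBIC);b=cv2.resize(b,None,fx=2.9,fy=2.9,interpolation=cv2.INTER_CUBIC)
c=np.zeros((570,a.shape[1]+b.shape[1],3),np.uint8);c[:a.shape[0],:a.shape[1]]=a;c[:b.shape[0],a.shape[1]:]=b
cv2.imwrite("pics/crop0.png",c);print(c.shape)
```

```text
(570, 798, 3)
```

View pics/crop0.png

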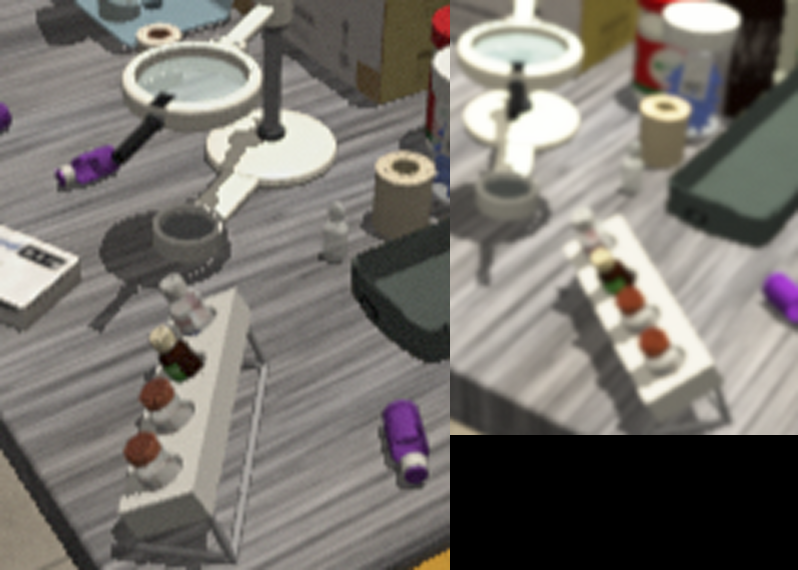

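Candidates for the tallest: the clear grey-capped vial at the far end (crop 185,305; side ≈ (261,312)), the amber one next to it (175,350), and two short red-capped ones that are ruled out. The three purple ones are look-alikes. The far-end one looks tallest and I'll confirm it with the wrist camera. The arm comes first.

```bash
cat >> h.py <<'E'
from scipy.spatial.transform import Rotation as R
def axes():
    s=read_state(); return np.array(s["position"]),R.from_quat(s["ee_rot"]).as_matrix()
def go(p,ydir=None):
    "delta in tool axes and yaw to bring TCP to p with tool y along ydir (mod pi)"
    t,A=axes(); d=A.T@(np.array(p,float)-t); yaw=0
    if ydir is not None:
        v=A.T@np.append(ydir,0.); yaw=np.arctan2(-v[0],v[1]); yaw=(yaw+np.pi/2)%np.pi-np.pi/2
    return np.round(d,1),round(float(yaw),3)
E
python3 - <<'E'
from h import *
np.set_printoptions(precision=3,suppress=True)
t,A=axes();print(t,A)
I={c:imaging.get_image(c) for c in("scene","side")}
for q in("dish","pivot","lens","handle","rack"):
    p=[nets.pinpoint(c,q)[0]["location"] for c in("scene","side")]
    print(q,tri(ray(I["scene"],p[0]),ray(I["side"],p[1])))
u=np.array([112,204.]);u/=np.linalg.norm(u)
print(go([459,148,280],[-u[1],u[0]]))
print(go([459,148,280]))
print(read_state()["joints"])
E
```

```text
[ 274.593 -561.443  256.333] [[-0.898 -0.439  0.   ]
 [-0.439  0.898 -0.   ]
 [ 0.    -0.    -1.   ]]
dish (array([488.612, 220.069,  21.144]), np.float64(7.962958375771307))
pivot (array([569.495, 344.905, 157.136]), np.float64(4.062220725421129))
lens (array([500.782, 205.217, 158.956]), np.float64(5.48555230570647))
handle (array([465.731, 153.381, 147.797]), np.float64(11.142541524614323))
rack (array([493.558, -13.342,  17.695]), np.float64(1.4838488745559686))
(array([-477.3,  556.3,  -23.7]), -0.614)
(array([-477.3,  556.3,  -23.7]), 0.0)
[-0.857  0.385  0.008  0.    -1.194 -0.259]
```

Call:
{"fn": "apply_moves", "kwargs": {"rows": [{"hand":1,"delta_pos":[-380,380,-30],"yaw":-0.3},{"hand":1,"delta_pos":[-380,380,-30],"yaw":-0.3},{"hand":1,"delta_pos":[-380,380,-30],"yaw":-0.3},{"hand":1,"delta_pos":[-380,380,-30],"yaw":-0.3},{"hand":1,"delta_pos":[-380,380,-30],"yaw":-0.3},{"hand":1,"delta_pos":[-380,380,-30],"yaw":-0.3},{"hand":1,"delta_pos":[-380,380,-30],"yaw":-0.3},{"hand":1,"delta_pos":[-380,380,-30],"yaw":-0.3},{"hand":1,"delta_pos":[-380,380,-30],"yaw":-0.3},{"hand":1,"delta_pos":[-380,380,-30],"yaw":-0.3},{"hand":1,"delta_pos":[-380,380,-30],"yaw":-0.3},{"hand":1,"delta_pos":[-380,380,-30],"yaw":-0.3}]}}

```text
clock: 2.85
position: [436.7, -87.2, 284.8]
ee_rot: [-0.369, 0.93, -0.0, 0.001]
contact_force: [0.9, -0.7, -0.9]
gripper_width: 85.3
grasp_force: 0.0
```

Call:
{"fn": "apply_moves", "kwargs": {"rows": [{"hand":1,"delta_pos":[-30,25,0],"yaw":0},{"hand":1,"delta_pos":[-30,25,0],"yaw":0},{"hand":1,"delta_pos":[-30,25,0],"yaw":0}]}}

```text
clock: 3.1
position: [441.6, -48.5, 284.4]
ee_rot: [-0.371, 0.929, -0.0, 0.0]
contact_force: [0.5, -1.0, 0.3]
gripper_width: 85.6
grasp_force: 0.0
```

Run:
```python
from h import *
np.set_printoptions(precision=1,suppress=True)
t,A=axes();print(t,A[:,:2].T)
im=imaging.get_image("wrist");save(im,"w1.png")
for q,z in dict(vial_tall=36,vial_a=36,vial_b=36,rack=0,dish=14,handle=150,lens=150).items():
    for r in nets.pinpoint("wrist",q)[:5]: print(q,np.array(r["location"]),round(r["score"],2),atz(im,r["location"],z))
```

```text
[441.6 -48.5 284.4] [[-0.7 -0.7 -0. ]
 [-0.7  0.7 -0. ]]
vial_tall [316.4 580.1] 0.84 [330.6 380.4  36. ]
vial_tall [290.1 265.5] 0.58 [614.6  17.3  36. ]
vial_a [185.8 281.1] 0.83 [485.  -68.1  36. ]
vial_a [239.1 325.1] 0.62 [499.4  24.   36. ]
vial_a [216.7 299.4] 0.58 [499.7 -22.8  36. ]
vial_b [185.8 281.1] 0.83 [485.  -68.1  36. ]
vial_b [239.1 325.1] 0.62 [499.4  24.   36. ]
vial_b [216.7 299.4] 0.58 [499.7 -22.8  36. ]
rack [220.7 312.9] 0.78 [501.7   3.    0. ]
dish [315.9 419.5] 0.91 [498.3 227.8  14. ]
lens [398.1 457.6] 0.97 [501.5 226.1 150. ]
```

View pics/w1.png

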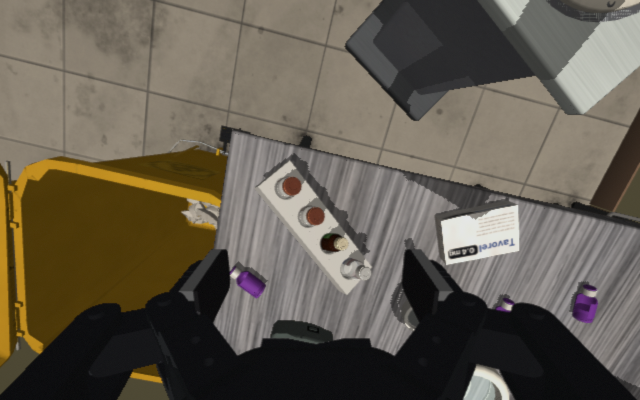

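The wrist view shows the rack with red caps at (187,290) and (216,313), the amber vial with its cap at (243,341), and the clear one with its cap at (270,365). I'll check the heights by projection.

Run:
```python
from h import *
np.set_printoptions(precision=1,suppress=True)
w=imaging.get_image("wrist"); s=imaging.get_image("side")
P=np.array([[485,-68.1],[499.4,-22.8],[499.4,24]])
for yaw in(-.1,-.17,-.24):
    y=np.array([-np.sin(yaw),np.cos(yaw)]);f=-np.array([np.cos(yaw),np.sin(yaw)])
    c=P.mean(0)+y*23   # row centre at the undersides
    print("yaw",yaw,c)
    for k in range(4):
        b=np.append(c+y*46*(k-1.5),36)
        a=np.append(f*.5,.866)
        print(k,*[(L,np.array(proj(w,b+a*L)),np.array(proj(s,b+a*L))) for L in(44,50,56)])
a=cv2.resize(w["pixels"][150:310,240:390],None,fx=3.5,fy=3.5,interpolation=cv2.INTER_CUBIC)
cv2.imwrite("pics/wc1.png",a[:,:,::-1])
```

```text
yaw -0.1 [496.9   0.6]
0 (44, array([187. , 290.2]), array([308.9, 297.2])) (50, array([186.4, 291.8]), array([306.7, 295.4])) (56, array([185.8, 293.4]), array([304.4, 293.6]))
1 (44, array([215.6, 316.6]), array([290.4, 300.3])) (50, array([215.5, 318.6]), array([288.2, 298.5])) (56, array([215.4, 320.6]), array([286. , 296.8]))
2 (44, array([242.6, 341.6]), array([273.7, 303. ])) (50, array([242.9, 343.9]), array([271.5, 301.4])) (56, array([243.2, 346.3]), array([269.4, 299.8]))
3 (44, array([268.1, 365.3]), array([258.4, 305.5])) (50, array([268.8, 367.9]), array([256.4, 304. ])) (56, array([269.6, 370.6]), array([254.3, 302.4]))
yaw -0.17 [498.5   0.4]
0 (44, array([186.3, 293.2]), array([308.1, 295.5])) (50, array([185.8, 295. ]), array([305.8, 293.7])) (56, array([185.3, 296.8]), array([303.5, 291.9]))
1 (44, array([216.5, 317.5]), array([289.8, 300.4])) (50, array([216.6, 319.6]), array([287.6, 298.7])) (56, array([216.6, 321.7]), array([285.3, 297. ]))
2 (44, array([245. , 340.3]), array([273.2, 304.8])) (50, array([245.5, 342.7]), array([271.1, 303.2])) (56, array([246. , 345.2]), array([268.9, 301.6]))
3 (44, array([271.9, 361.9]), array([258.2, 308.8])) (50, array([272.8, 364.5]), array([256. , 307.3])) (56, array([273.7, 367.2]), array([253.9, 305.7]))
yaw -0.24 [500.1   0. ]
0 (44, array([185.8, 296.3]), array([307.2, 294. ])) (50, array([185.4, 298.2]), array([304.8, 292.2])) (56, array([185.1, 300.2]), array([302.4, 290.4]))
1 (44, array([217.5, 318.2]), array([289.2, 300.6])) (50, array([217.7, 320.4]), array([286.9, 298.9])) (56, array([217.9, 322.7]), array([284.6, 297.2]))
2 (44, array([247.3, 338.8]), array([272.9, 306.6])) (50, array([248. , 341.3]), array([270.7, 305. ])) (56, array([248.7, 343.8]), array([268.4, 303.4]))
3 (44, array([275.4, 358.2]), array([258., 312.])) (50, array([276.5, 360.9]), array([255.8, 310.5])) (56, array([277.6, 363.6]), array([253.6, 309. ]))
```

View pics/wc1.png

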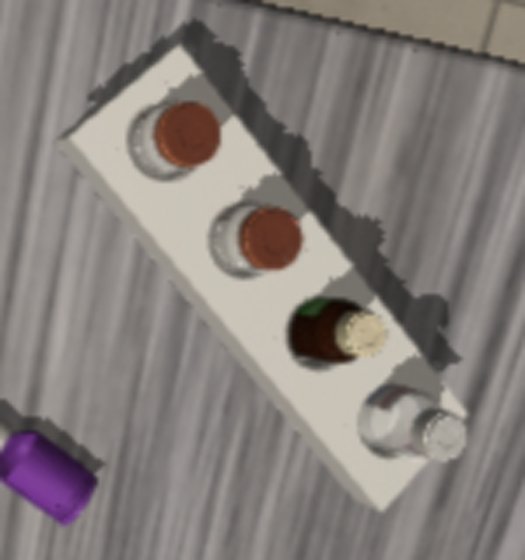

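The clear end vial (cap at wrist (274,367)) matches the 56 mm prediction. The amber one matches 50 mm and the red-capped two match 44 mm, so the end vial is the target. Now to the handle.

Run:
```python
from h import *
from scipy.optimize import least_squares
np.set_printoptions(precision=3,suppress=True)
w=imaging.get_image("wrist")
obs=np.array([[188.3,294],[218,317.4],[245.1,343.1],[274.3,366.6]]);L=[44,44,50,56]
def tops(v):
    y=np.array([-np.sin(v[2]),np.cos(v[2])]);f=-np.array([np.cos(v[2]),np.sin(v[2])])
    return [np.append(v[:2]+y*46*(k-1.5),36)+np.append(f*.5,.866)*L[k] for k in range(4)]
r=least_squares(lambda v:(np.array([proj(w,p) for p in tops(v)])-obs).ravel(),[498,0,-.17]);print(r.x,r.fun)
u=np.array([112,204.]);u/=np.linalg.norm(u)
print(go([459,148,230],[-u[1],u[0]]))
```

```text
[499.331   1.745  -0.167] [-0.914 -0.699 -0.467  0.189  1.331 -0.256  0.235  0.806]
(array([-149.1,  133. ,   54.2]), -0.315)
```

Call:
{"fn": "apply_moves", "kwargs": {"rows": [{"hand":0,"delta_pos":[-149,133,40],"yaw":-0.31},{"hand":0,"delta_pos":[-149,133,40],"yaw":-0.31},{"hand":0,"delta_pos":[-149,133,40],"yaw":-0.31},{"hand":0,"delta_pos":[-149,133,40],"yaw":-0.31},{"hand":0,"delta_pos":[-149,133,40],"yaw":-0.31},{"hand":0,"delta_pos":[-149,133,40],"yaw":-0.31},{"hand":0,"delta_pos":[-149,133,40],"yaw":-0.31}]}}

```text
clock: 4.23
position: [458.6, 149.9, 243.4]
ee_rot: [-0.509, 0.861, -0.0, -0.001]
contact_force: [0.5, -0.5, -0.3]
gripper_width: 42.3
grasp_force: 0.0
```

Run:
```python
from h import *
np.set_printoptions(precision=2,suppress=True)
t,A=axes();print(t,A[:,:2].T)
im=imaging.get_image("wrist");save(im,"w2.png")
for q,z in dict(rack=0,dish=14,handle=150,lens=150,pivot=150).items():
    for r in nets.pinpoint("wrist",q)[:5]: print(q,np.array(r["location"]),round(r["score"],2),atz(im,r["location"],z))
```

```text
[458.63 149.91 243.43] [[-0.48 -0.88  0.  ]
 [-0.88  0.48  0.  ]]
rack [ 79.6 220.5] 0.72 [501.29   3.12   0.  ]
dish [243.8 317.8] 0.74 [499.16 229.66  14.  ]
dish [ 51.2 201. ] 0.23 [500.64 -27.11  14.  ]
handle [210.6 313. ] 0.73 [459.63 148.01 150.  ]
lens [311.  317.5] 0.56 [499.26 227.34 150.  ]
lens [ 95.7 220.2] 0.51 [474.87  46.5  150.  ]
pivot [242.2 316.8] 0.51 [469.58 172.07 150.  ]
```

View pics/w2.png

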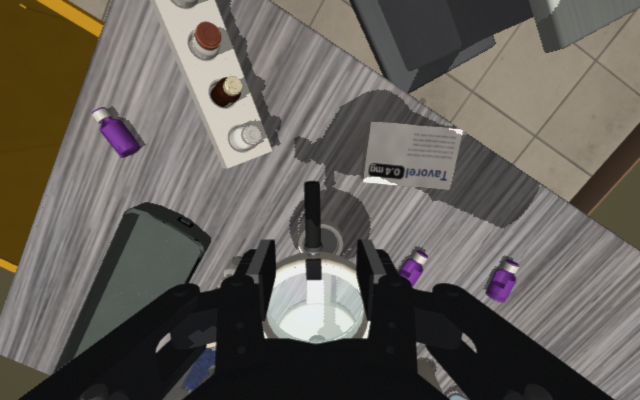

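The rod runs from (182,313) to (278,313), well centred between the fingers; the lens is below it at about (305,316). I'll straddle it loosely and swing it.

Call:
{"fn": "apply_moves", "kwargs": {"rows": [{"hand":0,"delta_pos":[2,0,40],"yaw":0},{"hand":0,"delta_pos":[2,0,80],"yaw":0},{"hand":-0.2,"delta_pos":[2,0,87],"yaw":0},{"hand":-0.55,"delta_pos":[2,0,87],"yaw":0},{"hand":-0.55,"delta_pos":[2,0,87],"yaw":0},{"hand":-0.55,"delta_pos":[2,0,87],"yaw":0},{"hand":-0.55,"delta_pos":[2,0,87],"yaw":0}]}}

```text
clock: 5.12
position: [459.1, 147.4, 159.4]
ee_rot: [-0.508, 0.862, 0.0, 0.002]
contact_force: [-0.2, -0.4, 0.5]
gripper_width: 19.0
grasp_force: 0.0
```

Run:
```python
from h import *
np.set_printoptions(precision=3,suppress=True)
t,A=axes();print(t)
pv=np.array([567.,356]); r=t[:2]-pv; n=np.linalg.norm(r); print(n)
Ry=lambda a:np.array([[np.cos(a),-np.sin(a)],[np.sin(a),np.cos(a)]])
for a in np.arange(.1,1.05,.1):
    d=Ry(a)@r*236/n if 0 else Ry(a)@r
    print(round(a,1),np.round(A.T@np.append(pv+d-t[:2],0),0)[:2],pv+d)
print(read_state()["joints"])
```

```text
[459.073 147.442 159.353]
234.82933251182527
0.1 [ -2. -23.] [480.434 137.709]
0.2 [ -6. -47.] [502.659 130.157]
0.3 [-12. -69.] [525.527 124.862]
0.4 [-21. -91.] [548.809 121.876]
0.5 [ -32. -112.] [572.274 121.23 ]
0.6 [ -45. -131.] [595.685 122.929]
0.7 [ -59. -150.] [618.81  126.957]
0.8 [ -76. -166.] [641.417 133.274]
0.9 [ -94. -181.] [663.281 141.816]
1.0 [-113. -194.] [684.183 152.498]
[ 0.649  0.242 -0.474  0.001 -0.85  -1.155]
```

Call:
{"fn": "apply_moves", "kwargs": {"rows": [{"hand":-0.55,"delta_pos":[-2,-23,0],"yaw":-0.1},{"hand":-0.55,"delta_pos":[-6,-47,0],"yaw":-0.2},{"hand":-0.55,"delta_pos":[-12,-69,0],"yaw":-0.3},{"hand":-0.55,"delta_pos":[-21,-91,0],"yaw":-0.4},{"hand":-0.55,"delta_pos":[-32,-112,0],"yaw":-0.5},{"hand":-0.55,"delta_pos":[-45,-131,0],"yaw":-0.6},{"hand":-0.55,"delta_pos":[-59,-150,0],"yaw":-0.7},{"hand":-0.55,"delta_pos":[-76,-166,0],"yaw":-0.8},{"hand":-0.55,"delta_pos":[-94,-181,0],"yaw":-0.9},{"hand":-0.55,"delta_pos":[-113,-194,0],"yaw":-1.0},{"hand":-0.55,"delta_pos":[-113,-194,0],"yaw":-1.0},{"hand":-0.3,"delta_pos":[-113,-194,0],"yaw":-1.0}]}}

```text
clock: 6.12
position: [683.1, 152.0, 157.8]
ee_rot: [0.858, -0.513, 0.0, -0.001]
contact_force: [-0.7, 0.4, -0.4]
gripper_width: 29.6
grasp_force: 0.0
```

Call:
{"fn": "apply_moves", "kwargs": {"rows": [{"hand":-0.1,"delta_pos":[0,0,0],"yaw":0},{"hand":-0.1,"delta_pos":[0,0,-20],"yaw":0},{"hand":-0.1,"delta_pos":[0,0,-60],"yaw":0},{"hand":-0.1,"delta_pos":[0,0,-100],"yaw":0},{"hand":-0.1,"delta_pos":[0,0,-120],"yaw":0}]}}

```text
clock: 6.53
position: [682.9, 151.3, 284.5]
ee_rot: [0.859, -0.513, 0.003, -0.003]
contact_force: [0.7, 0.1, 1.4]
gripper_width: 38.1
grasp_force: 0.0
```

Run:
```python
from h import *
np.set_printoptions(precision=2,suppress=True)
t,A=axes();print(t,A[:,:2].T)
for c in("wrist","scene","side"):
  im=imaging.get_image(c)
  for q,z in dict(dish=14,handle=150,lens=150,pivot=150).items():
    for r in nets.pinpoint(c,q)[:2]: print(c,q,np.array(r["location"]),round(r["score"],2),atz(im,r["location"],z))
y=np.array([.167,.986]);f=np.array([-.986,.167])
b=np.array([499.3,1.7])+y*69
print("vial",b,go(np.append(b+f*25,260),y))
```

```text
[682.93 151.3  284.45] [[ 0.47 -0.88  0.  ]
 [-0.88 -0.47 -0.01]]
wrist dish [274.4 403.9] 0.97 [496.17 228.83  14.  ]
wrist handle [197.2 311.3] 0.72 [687.74 153.69 150.  ]
wrist lens [278.3 315.1] 0.58 [646.25 223.74 150.  ]
wrist pivot [179.9 467.4] 0.57 [575.91  75.38 150.  ]
wrist pivot [154.3 494. ] 0.28 [569.51  46.74 150.  ]
scene dish [225.8 318.6] 0.64 [491.41 225.56  14.  ]
scene handle [178.6 400.9] 0.59 [680.57 153.29 150.  ]
scene lens [168.5 374.2] 0.89 [651.21 231.72 150.  ]
scene pivot [159.9 327.4] 0.58 [561.53 329.2  150.  ]
scene pivot [247.5 354.4] 0.38 [427.11 -61.84 150.  ]
side dish [236.7 308.2] 0.71 [485.72 226.03  14.  ]
side dish [287.6 318.3] 0.61 [506.68  49.91  14.  ]
side handle [204.1 402. ] 0.73 [685.71 150.25 150.  ]
side lens [188.8 376.5] 0.98 [641.29 215.97 150.  ]
side lens [306.9 317. ] 0.58 [ 502.68 -135.77  150.  ]
side pivot [159.1 341.6] 0.69 [573.72 368.92 150.  ]
vial [510.82  69.73] (array([-24.6, 209.4,  17. ]), -0.909)
```

Run:
```python
from h import *
print(read_state()["joints"])
```

```text
[ 4.49237504e-01  5.02864324e-01  2.48752974e-01  2.77040146e-06
 -1.31724961e+00  4.46912815e-02]
```

Call:
{"fn": "apply_moves", "kwargs": {"rows": [{"hand":-0.1,"delta_pos":[-25,209,60],"yaw":2.23},{"hand":-0.1,"delta_pos":[-25,209,60],"yaw":2.23},{"hand":-0.1,"delta_pos":[-25,209,60],"yaw":2.23},{"hand":-0.1,"delta_pos":[-25,209,60],"yaw":2.23},{"hand":-0.1,"delta_pos":[-25,209,60],"yaw":2.23},{"hand":-0.1,"delta_pos":[-25,209,60],"yaw":2.23},{"hand":-0.1,"delta_pos":[-25,209,60],"yaw":2.23},{"hand":-0.1,"delta_pos":[-25,209,60],"yaw":2.23},{"hand":-0.1,"delta_pos":[-25,209,60],"yaw":2.23},{"hand":-0.1,"delta_pos":[-25,209,60],"yaw":2.23},{"hand":-0.1,"delta_pos":[-25,209,60],"yaw":2.23},{"hand":-0.1,"delta_pos":[-25,209,60],"yaw":2.23}]}}

```text
clock: 8.28
position: [486.5, 74.5, 217.4]
ee_rot: [-0.276, 0.961, 0.0, 0.0]
contact_force: [0.3, 1.0, -0.2]
gripper_width: 38.5
grasp_force: 0.0
```

Call:
{"fn": "apply_moves", "kwargs": {"rows": [{"hand":-0.1,"delta_pos":[0,0,0],"yaw":0.8},{"hand":-0.1,"delta_pos":[0,0,0],"yaw":0.8},{"hand":-0.1,"delta_pos":[0,0,0],"yaw":0.8},{"hand":-0.1,"delta_pos":[0,0,0],"yaw":0.8},{"hand":-0.1,"delta_pos":[0,0,0],"yaw":0.8},{"hand":-0.1,"delta_pos":[0,0,0],"yaw":0.8},{"hand":-0.1,"delta_pos":[0,0,0],"yaw":0.8},{"hand":-0.1,"delta_pos":[0,0,0],"yaw":0.8}]}}

```text
clock: 8.95
position: [486.4, 74.5, 217.4]
ee_rot: [0.118, 0.993, 0.0, 0.0]
contact_force: [-0.3, 0.4, -0.1]
gripper_width: 38.3
grasp_force: 0.0
```

Run:
```python
from h import *
np.set_printoptions(precision=2,suppress=True)
t,A=axes();print(t,A[:,:2].T,read_state()["joints"])
im=imaging.get_image("wrist");save(im,"w3.png")
y=np.array([.167,.986]);f=np.array([-.986,.167]);c=np.array([499.3,1.7])
for k,L in enumerate([44,44,50,56]): print(k,np.array(proj(im,np.append(c+y*46*(k-1.5),36)+np.append(f*.5,.866)*L)))
for q,z in dict(dish=14,rack=0,vial_a=36,vial_tall=36).items():
    for r in nets.pinpoint("wrist",q)[:4]: print(q,np.array(r["location"]),round(r["score"],2),atz(im,r["location"],z))
y=np.array([.167,.986])
print(go([488,73,200],y))
```

```text
[486.45  74.48 217.36] [[-0.97  0.23 -0.  ]
 [ 0.23  0.97  0.  ]] [ 0.48  0.19 -0.37  0.   -1.01 -2.29]
0 [207.35 166.36]
1 [204.13 215.46]
2 [199.39 263.54]
3 [194.4  314.14]
dish [154.4 456.3] 0.9 [494.51 229.85  14.  ]
rack [202.8 256.5] 0.57 [500.09  -0.6    0.  ]
vial_a [211.9 233.6] 0.92 [495.06 -17.36  36.  ]
vial_a [211.5 274.4] 0.71 [504.82  25.19  36.  ]
vial_a [213.2 185.6] 0.66 [484.45 -67.82  36.  ]
vial_tall [205.2 316.5] 0.93 [508.47  70.6   36.  ]
vial_tall [300.1 304.2] 0.61 [618.98  29.24  36.  ]
vial_tall [ 68.1 555.3] 0.59 [430.11 318.1   36.  ]
(array([-1.9, -1. , 17.2]), -0.067)
```

View pics/w3.png

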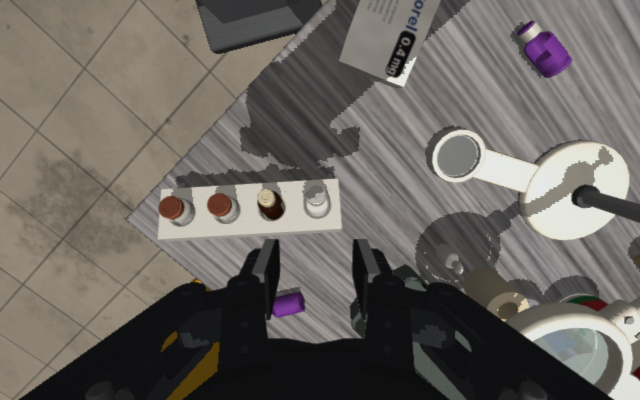

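The clear vial's cap is at (189,316), the amber cap at (199,267), the red caps at (206,220) and (209,172), and the dish is uncovered at (155,458). I'll move closer for a precise look.

Call:
{"fn": "apply_moves", "kwargs": {"rows": [{"hand":-0.1,"delta_pos":[0,0,30],"yaw":-0.067},{"hand":-0.1,"delta_pos":[0,0,60],"yaw":-0.067},{"hand":-0.1,"delta_pos":[0,0,60],"yaw":-0.067},{"hand":-0.1,"delta_pos":[0,0,60],"yaw":-0.067}]}}

```text
clock: 9.53
position: [485.8, 74.0, 156.5]
ee_rot: [0.084, 0.996, -0.001, -0.001]
contact_force: [-0.1, 1.1, 0.7]
gripper_width: 38.7
grasp_force: 0.0
```

Run:
```python
from h import *
np.set_printoptions(precision=2,suppress=True)
t,A=axes();print(t,A[:,:2].T)
im=imaging.get_image("wrist")
y=np.array([.167,.986]);f=np.array([-.986,.167]);c=np.array([499.3,1.7])
for k,L in enumerate([44,44,50,56]): print(k,np.array(proj(im,np.append(c+y*46*(k-1.5),36)+np.append(f*.5,.866)*L)))
for q,z in dict(rack=0,vial_a=36,vial_tall=36).items():
    for r in nets.pinpoint("wrist",q)[:4]: print(q,np.array(r["location"]),round(r["score"],2),atz(im,r["location"],z))
hsv=cv2.cvtColor(im["pixels"],cv2.COLOR_RGB2HSV)
m=cv2.inRange(hsv,(0,100,60),(14,255,220))
n,_,st,ce=cv2.connectedComponentsWithStats(m)
for i in range(1,n):
    if st[i,4]>150: print("red",st[i],ce[i][::-1])
print("tcp axis",*[np.array(proj(im,[t[0],t[1],z])) for z in(140,110,85)])
a=cv2.resize(im["pixels"][150:300,200:400],None,fx=4,fy=4,interpolation=cv2.INTER_CUBIC)
cv2.imwrite("pics/wc4.png",a[:,:,::-1])
```

```text
[485.84  74.03 156.48] [[-0.99  0.17  0.  ]
 [ 0.17  0.99 -0.  ]]
0 [221.95 124.14]
1 [222.03 187.71]
2 [220.73 249.53]
3 [219.36 315.04]
rack [217.4 244.8] 0.97 [500.41   0.77   0.  ]
vial_a [229.4 211.5] 0.81 [495.08 -18.92  36.  ]
vial_a [227.3 154.4] 0.61 [484.99 -67.2   36.  ]
vial_a [230.9 267. ] 0.56 [504.43  28.26  36.  ]
vial_tall [ 81.6 619. ] 0.78 [430.42 313.95  36.  ]
vial_tall [232.  317.4] 0.61 [512.68  71.21  36.  ]
vial_tall [335.7 291.7] 0.52 [615.77  28.57  36.  ]
red [115 208  33  29 738] [221.92 130.36]
red [178 208  31  29 707] [222.1  192.82]
red [593 357  47  31 238] [370.27 618.99]
tcp axis [262.66 314.58] [238.26 314.92] [223.27 315.14]
```

View pics/wc4.png

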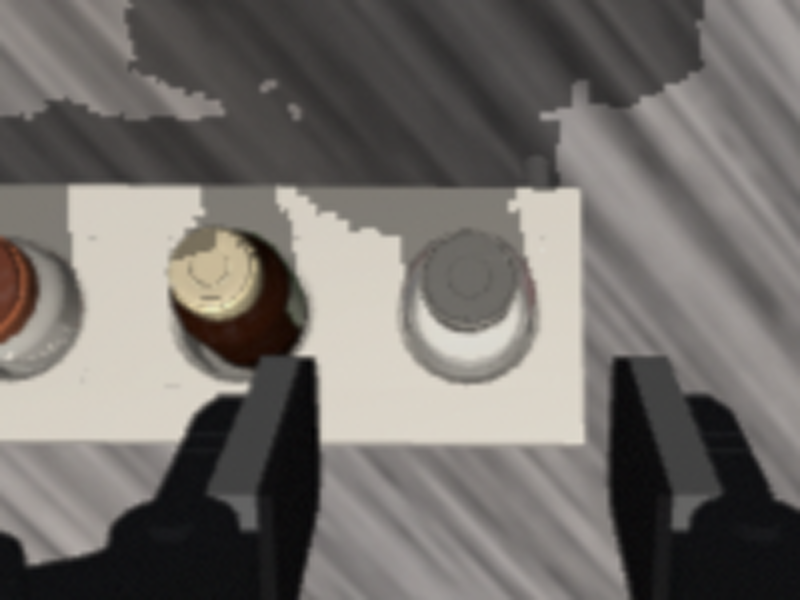

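The vial's cap is at image (219.5,317), its body centred at column 317.4, and the finger gap centred at about 316. The prediction holds to about 1 mm. I'll narrow the fingers to 33 mm to clear the amber neighbour and descend.

Call:
{"fn": "apply_moves", "kwargs": {"rows": [{"hand":-0.23,"delta_pos":[-2,1.2,0],"yaw":0},{"hand":-0.23,"delta_pos":[-2,1.2,10],"yaw":0},{"hand":-0.23,"delta_pos":[-2,1.2,30],"yaw":0},{"hand":-0.23,"delta_pos":[-2,1.2,45],"yaw":0},{"hand":-0.23,"delta_pos":[-2,1.2,58],"yaw":0},{"hand":-0.23,"delta_pos":[-2,1.2,68],"yaw":0},{"hand":-0.23,"delta_pos":[-2,1.2,76],"yaw":0},{"hand":-0.23,"delta_pos":[-2,1.2,78],"yaw":0}]}}

```text
clock: 10.4
position: [488.4, 75.3, 78.6]
ee_rot: [0.084, 0.996, -0.0, -0.0]
contact_force: [0.1, -0.1, -0.4]
gripper_width: 33.1
grasp_force: 0.0
```

Run:
```python
from h import *
t,A=axes();print(t,read_state()["contact_force"],read_state()["gripper_width"])
im=imaging.get_image("wrist")
a=cv2.resize(im["pixels"][150:330,200:440],None,fx=3,fy=3,interpolation=cv2.INTER_CUBIC)
cv2.imwrite("pics/wc5.png",a[:,:,::-1])
print(go([487.8,75.2,78]))
```

```text
[488.41966512  75.26348287  78.58456126] [ 0.13767154 -0.12164054 -0.38449738] 33.07622334249012
(array([ 0.7, -0.2,  0.8]), 0.0)
```

View pics/wc5.png

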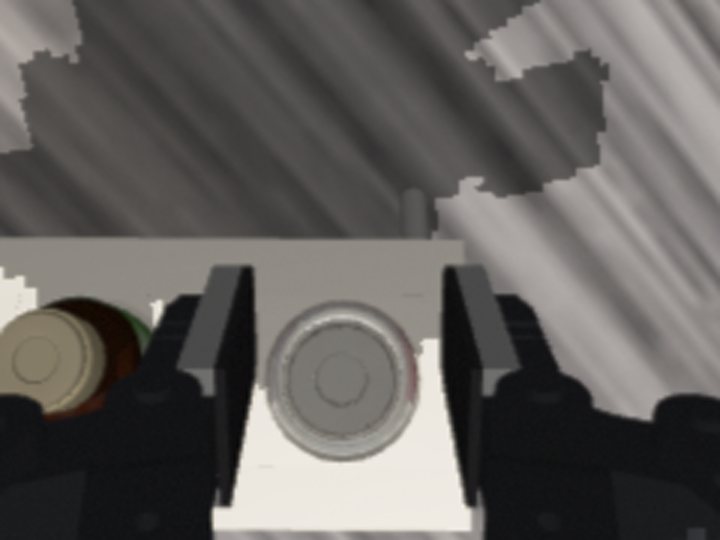

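The vial's cap is centred at (342,378) between finger faces at columns 254 and 443, about 1 mm off. I'll shift by -1 mm and close.

Call:
{"fn": "apply_moves", "kwargs": {"rows": [{"hand":-0.23,"delta_pos":[0,-1,0],"yaw":0},{"hand":-0.5,"delta_pos":[0,-1,0],"yaw":0},{"hand":-0.7,"delta_pos":[0,-1,0],"yaw":0},{"hand":-0.7,"delta_pos":[0,-1,0],"yaw":0},{"hand":-0.7,"delta_pos":[0,-1,0],"yaw":0},{"hand":-0.7,"delta_pos":[0,-1,0],"yaw":0}]}}

```text
clock: 10.95
position: [488.9, 74.5, 80.1]
ee_rot: [0.084, 0.996, 0.0, 0.001]
contact_force: [-0.5, -0.1, 6.2]
gripper_width: 23.5
grasp_force: 58.9
```

Gripped. Next I draw it 14 mm along its axis, so it is still about 4 mm in the pocket, then pivot it upright against the pocket mouth.

Call:
{"fn": "apply_moves", "kwargs": {"rows": [{"hand":-0.7,"delta_pos":[2,0,-3.5],"yaw":0},{"hand":-0.7,"delta_pos":[4,0,-7],"yaw":0},{"hand":-0.7,"delta_pos":[6,0,-10.5],"yaw":0},{"hand":-0.7,"delta_pos":[7.5,0,-13],"yaw":0},{"hand":-0.7,"delta_pos":[7.5,0,-13],"yaw":0},{"hand":-0.7,"delta_pos":[7.5,0,-13],"yaw":0}]}}

```text
clock: 11.45
position: [481.3, 75.8, 92.8]
ee_rot: [0.084, 0.996, 0.0, 0.001]
contact_force: [0.9, -1.1, 2.4]
gripper_width: 23.8
grasp_force: 58.9
```

Run:
```python
from h import *
t,A=axes();print(t,read_state()["contact_force"],read_state()["gripper_width"])
im=imaging.get_image("side");cv2.imwrite("pics/side_a.png",im["pixels"][:,:,::-1])
im=imaging.get_image("wrist");cv2.imwrite("pics/wrist_a.png",im["pixels"][:,:,::-1])
```

```text
[481.31757411  75.78372224  92.8282044 ] [ 0.85024351 -1.08938314  2.35457007] 23.809167001409225
```

Call:
{"fn": "apply_moves", "kwargs": {"rows": [{"hand":-0.7,"delta_pos":[-2.4,0,-2.3],"yaw":0},{"hand":-0.7,"delta_pos":[-4.8,0,-4.6],"yaw":0},{"hand":-0.7,"delta_pos":[-7.5,0,-6.5],"yaw":0},{"hand":-0.7,"delta_pos":[-10.3,0,-8.4],"yaw":0},{"hand":-0.7,"delta_pos":[-13.3,0,-9.8],"yaw":0},{"hand":-0.7,"delta_pos":[-16.3,0,-11.1],"yaw":0},{"hand":-0.7,"delta_pos":[-19,0,-11.8],"yaw":0},{"hand":-0.7,"delta_pos":[-19,0,-11.8],"yaw":0}]}}

```text
clock: 12.22
position: [493.4, 72.3, 100.6]
ee_rot: [0.086, 0.996, -0.001, -0.008]
contact_force: [-10.6, 10.1, -2.9]
gripper_width: 23.5
grasp_force: 60.0
```

Run:
```python
from h import *
s=read_state();print(s["position"],s["contact_force"],s["gripper_width"],s["grasp_force"])
a=imaging.get_image("side")["pixels"][200:340,250:400]; a=cv2.resize(a,None,fx=3,fy=3,interpolation=cv2.INTER_CUBIC)
b=imaging.get_image("wrist")["pixels"][150:350,240:400]; b=cv2.resize(b,None,fx=2.1,fy=2.1,interpolation=cv2.INTER_CUBIC)
c=np.zeros((420,450+b.shape[1],3),np.uint8);c[:,:450]=a;c[:b.shape[0],450:]=b
cv2.imwrite("pics/sw6.png",c[:,:,::-1])
```

```text
[493.40352951  72.32728991 100.59095918] [-10.63824467  10.10011145  -2.85995603] 23.541543667689464 60.02175450325012
```

View pics/sw6.png

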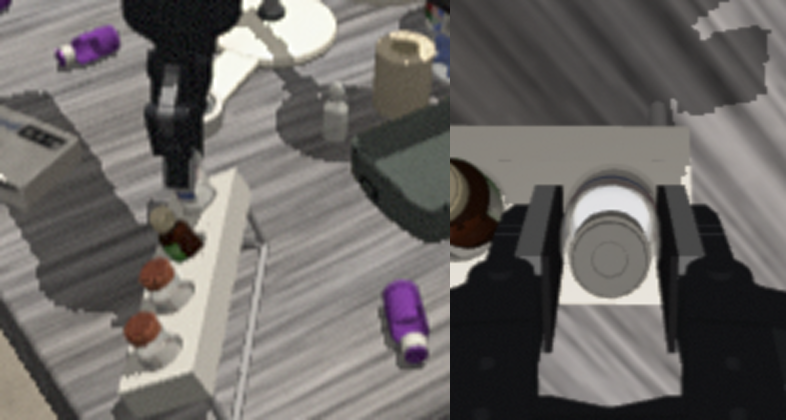

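In the side half the vial is between the fingers at (185,190) above the rack. In the wrist half the cap is at (258,610) and the body shows ahead of it, so it has turned partway, held by about 15 N. I'll estimate the lean by projecting the cap.

```bash
cat >> h.py <<'E'
def lean(im,t,A):
    for th in (30,25,20,15,10,5,0,-5):
        a=np.radians(th)
        for h in (32,38):
            # grip pose: vial bottom at f=-22.4, z=-44.1 from TCP; 30 deg
            pf,pz=-22.4+h*.5,-44.1+h*.866
            top=t+A[:,0]*(pf+(56-h)*np.sin(a))+np.array([0,0,pz+(56-h)*np.cos(a)])
            print(th,h,np.round(proj(im,top),1),end="  ")
        print()
E
python3 - <<'E'
from h import *
im=imaging.get_image("wrist");t,A=axes();lean(im,t,A)
# dark-grey cap: circle search
g=cv2.cvtColor(im["pixels"],cv2.COLOR_RGB2GRAY)[150:350,240:400]
c=cv2.HoughCircles(cv2.resize(g,None,fx=2,fy=2),cv2.HOUGH_GRADIENT,1,10,param1=80,param2=20,minRadius=25,maxRadius=60)
print(None if c is None else [(round(r/2+150,1),round(x/2+240,1),d/2) for x,r,d in c[0][:5]])
g=cv2.cvtColor(cv2.imread("pics/wrist_a.png"),cv2.COLOR_BGR2GRAY)[150:350,240:400]
c=cv2.HoughCircles(cv2.resize(g,None,fx=2,fy=2),cv2.HOUGH_GRADIENT,1,10,param1=80,param2=20,minRadius=25,maxRadius=60)
print(None if c is None else [(round(r/2+150,1),round(x/2+240,1),d/2) for x,r,d in c[0][:5]])
E
```

```text
30 32 [274.6 314.3]  30 38 [274.6 314.3]  
25 32 [279.6 314.2]  25 38 [278.3 314.2]  
20 32 [284.6 314.2]  20 38 [282.1 314.2]  
15 32 [289.5 314.2]  15 38 [285.7 314.2]  
10 32 [294.3 314.2]  10 38 [289.3 314.2]  
5 32 [298.8 314.2]  5 38 [292.8 314.2]  
0 32 [303.1 314.2]  0 38 [296.  314.2]  
-5 32 [307.2 314.2]  -5 38 [299.1 314.2]  
[(np.float32(273.2), np.float32(316.2), np.float32(18.6)), (np.float32(252.2), np.float32(318.2), np.float32(21.8)), (np.float32(262.2), np.float32(316.8), np.float32(24.15)), (np.float32(279.2), np.float32(315.8), np.float32(22.5)), (np.float32(267.8), np.float32(315.8), np.float32(18.0))]
[(np.float32(273.2), np.float32(314.8), np.float32(22.85)), (np.float32(269.2), np.float32(311.2), np.float32(28.05)), (np.float32(277.2), np.float32(318.2), np.float32(21.35)), (np.float32(267.2), np.float32(317.8), np.float32(24.7)), (np.float32(271.8), np.float32(320.8), np.float32(23.1))]
```

Call:
{"fn": "apply_moves", "kwargs": {"rows": [{"hand":-0.7,"delta_pos":[-2,0,-1],"yaw":0},{"hand":-0.7,"delta_pos":[-4,0,-2],"yaw":0},{"hand":-0.7,"delta_pos":[-6,0,-2.5],"yaw":0},{"hand":-0.7,"delta_pos":[-6,0,-2.5],"yaw":0},{"hand":-0.7,"delta_pos":[-6,0,-2.5],"yaw":0}]}}

```text
clock: 12.78
position: [499.3, 71.1, 103.1]
ee_rot: [0.086, 0.996, -0.001, -0.008]
contact_force: [-9.5, 7.9, -3.5]
gripper_width: 23.4
grasp_force: 60.3
```

```bash
cat >> h.py <<'E'
def caps(im):
    g=cv2.cvtColor(im["pixels"],cv2.COLOR_RGB2GRAY)[150:350,240:400]
    c=cv2.HoughCircles(cv2.resize(g,None,fx=2,fy=2),cv2.HOUGH_GRADIENT,1,10,param1=80,param2=20,minRadius=25,maxRadius=60)
    if c is not None: print("circles",[(float(round(r/2+150,1)),float(round(x/2+240,1)),float(d/2)) for x,r,d in c[0][:4]])
E
python3 - <<'E'
from h import *
im=imaging.get_image("wrist");t,A=axes();print(t,read_state()["contact_force"]);caps(im);save(im,"wrist_b.png")
for q in("vial_tall",): print(nets.pinpoint("wrist",q)[:3],nets.find_in("wrist",q)[:3])
E
```

```text
[499.23093299  71.05501565 103.08298458] [-9.80395958  8.49719309 -3.80483275]
circles [(249.1999969482422, 316.79998779296875, 24.149999618530273), (254.1999969482422, 316.20001220703125, 29.149999618530273), (242.1999969482422, 317.20001220703125, 22.450000762939453), (266.20001220703125, 315.79998779296875, 18.450000762939453)]
[{'location': [241.5, 316.4], 'score': 0.62}] [{'location': [256.2, 314.4], 'score': 0.84}]
```

```bash
cat >> h.py <<'E'
def fit(im,t,A,cap,bot):
    from scipy.optimize import least_squares
    def pts(v):
        h,th,sl=v; pf,pz=-22.4+h*.5,-44.1+h*.866
        P=lambda s:t+A[:,0]*(pf+s*np.sin(th))+np.array([0,0,pz+s*np.cos(th)])
        return P(56-h+sl),P(-h+sl)
    for h in (30,38,46,52):
        r=least_squares(lambda v:[proj(im,pts((h,v[0],v[1]))[0])[0]-cap,proj(im,pts((h,v[0],v[1]))[1])[0]-bot],[.3,0])
        print(h,"lean",np.degrees(r.x[0]).round(1),"slide",r.x[1].round(1),"res",r.fun.round(1),"bottom rel tcp",(pts((h,*r.x))[1]-t).round(1))
E
python3 - <<'E'
from h import *
im=imaging.get_image("wrist");t,A=axes()
fit(im,t,A,266.2,241.5)
E
```

```text
30 lean 9.8 slide -38.7 res [-0. -0.] bottom rel tcp [ 18.8  -3.3 -86.1]
38 lean 10.5 slide -30.6 res [-0. -0.] bottom rel tcp [ 15.7  -2.7 -78.8]
46 lean 11.2 slide -22.4 res [0. 0.] bottom rel tcp [ 12.5  -2.2 -71.6]
52 lean 11.7 slide -16.3 res [0. 0.] bottom rel tcp [ 10.1  -1.8 -66.1]
```

Run:
```python
from h import *
im=imaging.get_image("wrist");t,A=axes();f=np.array([-.986,.167])
b=np.array([511,70.9])
for d in(0,5,10,15):
  for th in(30,20,10):
    # vial moved d along pocket axis, then leaning th about its underside centre
    B=np.append(b+f*.5*d,36+.866*d);a=np.radians(th)
    T=B+56*np.append(f*np.sin(a),np.cos(a))
    print(d,th,"top",np.round(proj(im,T),1),"bottom",np.round(proj(im,B),1),"capR px",round(im["fx"]*9/(rot(im).T@(T-np.array(im["xyz"])))[2],1))
w=cv2.imread("pics/wc5.png")
```

```text
0 30 top [231.  318.2] bottom [242.8 318. ] capR px 18.2
0 20 top [251.1 318.2] bottom [242.8 318. ] capR px 18.4
0 10 top [270.9 318.3] bottom [242.8 318. ] capR px 18.4
5 30 top [229.5 318.2] bottom [242. 318.] capR px 18.8
5 20 top [250.3 318.3] bottom [242. 318.] capR px 19.0
5 10 top [270.8 318.3] bottom [242. 318.] capR px 19.0
10 30 top [227.9 318.2] bottom [241.2 318. ] capR px 19.5
10 20 top [249.4 318.3] bottom [241.2 318. ] capR px 19.7
10 10 top [270.7 318.3] bottom [241.2 318. ] capR px 19.7
15 30 top [226.2 318.3] bottom [240.3 318.1] capR px 20.2
15 20 top [248.5 318.3] bottom [240.3 318.1] capR px 20.5
15 10 top [270.6 318.4] bottom [240.3 318.1] capR px 20.4
```

The lean is now roughly 10–12°. I'll lift clear and re-measure.

Call:
{"fn": "apply_moves", "kwargs": {"rows": [{"hand":-0.7,"delta_pos":[-4,0,-12],"yaw":0},{"hand":-0.7,"delta_pos":[-4,0,-28],"yaw":0},{"hand":-0.7,"delta_pos":[-4,0,-50],"yaw":0},{"hand":-0.7,"delta_pos":[-4,0,-75],"yaw":0},{"hand":-0.7,"delta_pos":[-4,0,-80],"yaw":0},{"hand":-0.7,"delta_pos":[-4,0,-80],"yaw":0}]}}

```text
clock: 13.53
position: [510.2, 71.0, 188.0]
ee_rot: [0.084, 0.996, 0.001, 0.001]
contact_force: [-0.1, -0.0, -0.9]
gripper_width: 23.2
grasp_force: 60.5
```

Run:
```python
from h import *
np.set_printoptions(precision=1,suppress=True)
s=read_state();print(s["gripper_width"],s["grasp_force"],s["contact_force"])
t,A=axes();print(t)
W=imaging.get_image("wrist");caps(W);save(W,"wrist_c.png")
def near(c,q,n):
    im=imaging.get_image(c);e=proj(im,t-[0,0,25]);L=getattr(nets,n)(c,q)
    for r in L[:6]:
        if np.hypot(*(np.array(r["location"])-e))<90: print(c,q,n,r,np.array(e))
    return im
for c in("wrist","side","scene"):
    for n in("pinpoint","find_in"): I=near(c,"vial_tall",n)
    if c=="side": save(I,"side_c.png")
    if c=="side": 
      for b in (-50,-60,-40): print("bottom exp",b,np.array(proj(I,t+[0,0,b])))
W=imaging.get_image("wrist")
for b in (-40,-50,-60): print("wrist under tcp",b,np.array(proj(W,t+[0,0,b])))
```

```text
23.170205282181236 60.50869345664978 [-0.1 -0.  -0.9]
[510.2  71.  188. ]
circles [(246.8000030517578, 316.20001220703125, 21.799999237060547), (265.20001220703125, 315.79998779296875, 17.850000381469727), (271.79998779296875, 316.20001220703125, 19.25), (189.1999969482422, 314.79998779296875, 14.699999809265137)]
wrist vial_tall pinpoint {'location': [239.6, 315.3], 'score': 0.89} [257.7 315.5]
wrist vial_tall pinpoint {'location': [300.3, 292.0], 'score': 0.47} [257.7 315.5]
wrist vial_tall find_in {'location': [255.8, 315.1], 'score': 0.78} [260.1 316.4]
side vial_tall pinpoint {'location': [195.7, 250.8], 'score': 0.7} [222.2 319. ]
side vial_tall pinpoint {'location': [238.0, 320.1], 'score': 0.67} [222.2 319. ]
side vial_tall pinpoint {'location': [207.4, 288.4], 'score': 0.48} [222.2 319. ]
side vial_tall find_in {'location': [200.4, 351.2], 'score': 0.67} [222.2 319. ]
side vial_tall find_in {'location': [199.8, 245.2], 'score': 0.66} [222.2 319. ]
side vial_tall find_in {'location': [212.5, 281.6], 'score': 0.62} [222.2 319. ]
side vial_tall find_in {'location': [235.0, 321.9], 'score': 0.51} [222.2 319. ]
bottom exp -50 [232.8 319.1]
bottom exp -60 [236.9 319.2]
bottom exp -40 [228.6 319.1]
scene vial_tall pinpoint {'location': [211.2, 281.1], 'score': 0.54} [200.7 358.3]
scene vial_tall pinpoint {'location': [254.2, 410.2], 'score': 0.47} [200.7 358.3]
scene vial_tall pinpoint {'location': [211.8, 355.6], 'score': 0.46} [200.7 358.3]
scene vial_tall find_in {'location': [204.5, 354.5], 'score': 0.69} [200.7 358.3]
scene vial_tall find_in {'location': [217.2, 277.1], 'score': 0.52} [200.7 358.3]
scene vial_tall find_in {'location': [261.7, 417.9], 'score': 0.47} [200.7 358.3]
wrist under tcp -40 [244.8 315.4]
wrist under tcp -50 [237.7 315.4]
wrist under tcp -60 [231.3 315.4]
```

Run:
```python
from h import *
from scipy.optimize import least_squares
np.set_printoptions(precision=1,suppress=True)
t,A=axes()
I={c:imaging.get_image(c) for c in("side","scene","wrist")}
o={"side":(238,320.1),"scene":(211.8,355.6),"wrist":(239.6,315.3)}
for S in(("side","scene","wrist"),("side","wrist"),("scene","wrist")):
    r=least_squares(lambda p:np.concatenate([np.array(proj(I[c],p))-o[c] for c in S]),t-[0,0,50])
    print(S,"tool-frame bottom",A.T@(r.x-t),r.fun)
# lean from cap row given bottom at tool x=bx, z=bz
for bz in(48,54,60):
  for bx in(0,):
    for th in(0,5,10,15,20):
        a=np.radians(th);row=lambda p:proj(I["wrist"],p)[0]
        # choose bx to match bottom row
        from scipy.optimize import brentq
        bx=brentq(lambda x:row(t+A@[x,0,bz])-239.6,-60,60)
        print(bz,round(bx,1),th,"cap row",round(row(t+A@[bx+56*np.sin(a),0,bz-56*np.cos(a)]),1))
```

```text
('side', 'scene', 'wrist') tool-frame bottom [-3.9  0.3 54.4] [-2.6  0.7  1.2  3.1 -1.1 -0. ]
('side', 'wrist') tool-frame bottom [-5.9  0.2 58.1] [-0.9  1.7 -0.6 -0.3]
('scene', 'wrist') tool-frame bottom [-1.6  0.4 48.7] [-1.   2.3 -0.7  0.1]
48 -1.7 0 cap row 294.4
48 -1.7 5 cap row 284.1
48 -1.7 10 cap row 273.1
48 -1.7 15 cap row 261.6
48 -1.7 20 cap row 249.8
54 -4.4 0 cap row 291.7
54 -4.4 5 cap row 281.8
54 -4.4 10 cap row 271.4
54 -4.4 15 cap row 260.5
54 -4.4 20 cap row 249.3
60 -7.1 0 cap row 289.2
60 -7.1 5 cap row 279.8
60 -7.1 10 cap row 269.9
60 -7.1 15 cap row 259.5
60 -7.1 20 cap row 248.9
```

Lean is about 13°, which is stable when pressed or released (the tipping limit is 24°). Moving over the dish.

Run:
```python
from h import *
print(go([492,230,150]))
```

```text
(array([ 44. , 154.1,  36.5]), 0.0)
```

Call:
{"fn": "apply_moves", "kwargs": {"rows": [{"hand":-0.7,"delta_pos":[9,31,7],"yaw":0},{"hand":-0.7,"delta_pos":[18,62,14],"yaw":0},{"hand":-0.7,"delta_pos":[27,93,21],"yaw":0},{"hand":-0.7,"delta_pos":[36,124,28],"yaw":0},{"hand":-0.7,"delta_pos":[44,154,36],"yaw":0},{"hand":-0.7,"delta_pos":[44,154,36],"yaw":0},{"hand":-0.7,"delta_pos":[44,154,36],"yaw":0}]}}

```text
clock: 14.97
position: [491.5, 231.3, 149.9]
ee_rot: [0.083, 0.997, -0.0, -0.0]
contact_force: [0.1, 0.4, -0.1]
gripper_width: 23.1
grasp_force: 60.5
```

Run:
```python
from h import *
np.set_printoptions(precision=1,suppress=True)
t,A=axes();print(t,read_state()["grasp_force"])
for c in("wrist","side","scene"):
    im=imaging.get_image(c)
    for n in("pinpoint","find_in"):
      for r in getattr(nets,n)(c,"dish")[:2]: print(c,n,np.array(r["location"]),round(r["score"],2),atz(im,r["location"],14))
    if c=="wrist":
        save(im,"wrist_d.png");caps(im)
        for r in nets.pinpoint(c,"vial_tall")[:2]: print(r)
        # dish rim top outline: white ring 58 mm at z=20
        print("exp",np.array(proj(im,[496,229,20])),im["fx"]*29/(rot(im).T@(np.array([496,229,20])-np.array(im["xyz"])))[2])
        hsv=cv2.cvtColor(im["pixels"],cv2.COLOR_RGB2HSV);m=cv2.inRange(hsv,(0,0,170),(180,40,255))
        sub=m[100:300,200:430]
        for r in range(0,200,8): print("".join(".#"[v>0] for v in sub[r,::4]))
```

```text
[491.5 231.3 149.9] 60.50920486450195
wrist pinpoint [204.1 312.9] 0.86 [497.7 228.1  14. ]
wrist pinpoint [120.1 612. ] 0.52 [466.6 484.2  14. ]
wrist find_in [247.3 462.4] 0.78 [562.7 359.4  14. ]
circles [(202.8000030517578, 316.20001220703125, 25.149999618530273), (272.79998779296875, 315.79998779296875, 17.899999618530273), (198.1999969482422, 312.79998779296875, 26.950000762939453), (261.79998779296875, 315.79998779296875, 28.049999237060547)]
{'location': [243.2, 318.4], 'score': 0.76}
{'location': [108.3, 429.9], 'score': 0.75}
exp [204.1 313.5] 33.06003895622849Traceback (most recent call last):
  File "<stdin>", line 15, in <module>
  File "<stdin>", line 15, in <genexpr>
TypeError: string indices must be integers, not 'numpy.bool'
```

Call:
{"fn": "apply_moves", "kwargs": {"rows": [{"hand":-0.7,"delta_pos":[-2,-1,15],"yaw":0},{"hand":-0.7,"delta_pos":[-2,-1,35],"yaw":0},{"hand":-0.7,"delta_pos":[-2,-1,52],"yaw":0},{"hand":-0.7,"delta_pos":[-2,-1,62],"yaw":0},{"hand":-0.7,"delta_pos":[-2,-1,68],"yaw":0},{"hand":-0.7,"delta_pos":[-2,-1,68],"yaw":0},{"hand":-0.7,"delta_pos":[-2,-1,68],"yaw":0}]}}

```text
clock: 15.75
position: [494.3, 228.5, 83.0]
ee_rot: [0.084, 0.996, 0.0, 0.0]
contact_force: [0.3, 0.1, -0.2]
gripper_width: 23.2
grasp_force: 60.5
```

Run:
```python
from h import *
np.set_printoptions(precision=1,suppress=True)
t,A=axes();print(t,read_state()["contact_force"])
im=imaging.get_image("wrist");print("dish",[ (r["location"],r["score"],atz(im,r["location"],14)) for r in nets.pinpoint("wrist","dish")[:2]])
print("vial",nets.pinpoint("wrist","vial_tall")[:2],"exp bottom at dish c",proj(im,[497,229,14]),proj(im,t+A@[-4,0,54])); caps(im)
im=imaging.get_image("side");print("side",[r for r in nets.pinpoint("side","vial_tall")[:5]],proj(im,[497,229,14]),nets.pinpoint("side","dish")[:1])
```

```text
[494.3 228.5  83. ] [ 0.3  0.1 -0.2]
dish [([224.9, 314.6], 0.84, array([494.7, 228.3,  14. ]))]
vial [{'location': [99.7, 478.2], 'score': 0.7}, {'location': [239.9, 315.8], 'score': 0.61}] exp bottom at dish c [np.float64(227.90931792179614), np.float64(316.2233858621982)] [np.float64(239.0483052342032), np.float64(314.8089680360632)]
circles [(273.20001220703125, 315.79998779296875, 18.5), (256.79998779296875, 316.20001220703125, 23.549999237060547), (262.20001220703125, 316.20001220703125, 28.549999237060547), (249.1999969482422, 315.79998779296875, 23.600000381469727)]
side [{'location': [299.5, 385.7], 'score': 0.63}, {'location': [211.1, 288.7], 'score': 0.5}, {'location': [198.4, 252.0], 'score': 0.49}, {'location': [233.0, 314.7], 'score': 0.38}] [np.float64(235.8706258102271), np.float64(312.8520248680584)] [{'location': [237.3, 312.6], 'score': 0.75}]
```

Call:
{"fn": "apply_moves", "kwargs": {"rows": [{"hand":-0.7,"delta_pos":[0,1,3],"yaw":0},{"hand":-0.7,"delta_pos":[0,1,6],"yaw":0},{"hand":-0.7,"delta_pos":[0,1,9],"yaw":0},{"hand":-0.7,"delta_pos":[0,1,9],"yaw":0},{"hand":-0.7,"delta_pos":[0,1,9],"yaw":0}]}}

```text
clock: 16.47
position: [493.8, 229.4, 73.1]
ee_rot: [0.084, 0.996, -0.0, -0.0]
contact_force: [0.4, 0.7, 0.9]
gripper_width: 23.3
grasp_force: 60.5
```

Call:
{"fn": "apply_moves", "kwargs": {"rows": [{"hand":-0.7,"delta_pos":[0,0,1.5],"yaw":0},{"hand":-0.7,"delta_pos":[0,0,3],"yaw":0},{"hand":-0.7,"delta_pos":[0,0,3],"yaw":0},{"hand":-0.7,"delta_pos":[0,0,3],"yaw":0}]}}

```text
clock: 16.8
position: [493.9, 229.5, 70.4]
ee_rot: [0.084, 0.996, -0.0, -0.0]
contact_force: [0.4, -0.0, -0.7]
gripper_width: 23.3
grasp_force: 60.5
```

Call:
{"fn": "apply_moves", "kwargs": {"rows": [{"hand":-0.7,"delta_pos":[0,0,1.5],"yaw":0},{"hand":-0.7,"delta_pos":[0,0,3],"yaw":0},{"hand":-0.7,"delta_pos":[0,0,4],"yaw":0},{"hand":-0.7,"delta_pos":[0,0,4],"yaw":0}]}}

```text
clock: 17.13
position: [493.8, 229.5, 66.2]
ee_rot: [0.084, 0.996, -0.0, -0.0]
contact_force: [-0.7, 0.5, -1.2]
gripper_width: 23.3
grasp_force: 60.5
```

Run:
```python
from h import *
np.set_printoptions(precision=1,suppress=True)
t,A=axes();print(t,read_state()["contact_force"])
W=imaging.get_image("wrist");S=imaging.get_image("side")
w=nets.pinpoint("wrist","vial_tall");s=nets.pinpoint("side","vial_tall")
print([r for r in w if 200<r["location"][0]<300],[r for r in s if 220<r["location"][0]<250 and 300<r["location"][1]<330])
caps(W)
for bz in(48,52,56): print(bz,np.array(proj(W,t+A@[-4,0,bz])),np.array(proj(S,t+A@[-4,0,bz])))
```

```text
[493.8 229.5  66.2] [-0.7  0.5 -1.2]
[{'location': [240.4, 316.9], 'score': 0.8}] [{'location': [236.9, 311.7], 'score': 0.59}]
circles [(272.79998779296875, 315.79998779296875, 17.899999618530273), (249.8000030517578, 316.20001220703125, 24.049999237060547), (265.20001220703125, 315.79998779296875, 17.75), (259.79998779296875, 315.79998779296875, 26.25)]
48 [243.1 314.8] [234.5 313.1]
52 [240.3 314.8] [235.9 313.1]
56 [237.7 314.8] [237.2 313.2]
```

Call:
{"fn": "apply_moves", "kwargs": {"rows": [{"hand":-0.7,"delta_pos":[0,0,1],"yaw":0},{"hand":-0.7,"delta_pos":[0,0,2],"yaw":0},{"hand":-0.7,"delta_pos":[0,0,3],"yaw":0},{"hand":-0.7,"delta_pos":[0,0,3],"yaw":0}]}}

```text
clock: 17.67
position: [494.4, 229.8, 65.0]
ee_rot: [0.084, 0.997, 0.0, 0.001]
contact_force: [-2.3, -0.9, 8.8]
gripper_width: 23.3
grasp_force: 61.7
```

Call:
{"fn": "apply_moves", "kwargs": {"rows": [{"hand":-0.7,"delta_pos":[0,0,1],"yaw":0},{"hand":-0.7,"delta_pos":[0,0,2],"yaw":0},{"hand":-0.7,"delta_pos":[0,0,3],"yaw":0},{"hand":-0.7,"delta_pos":[0,0,3],"yaw":0}]}}

```text
clock: 18.0
position: [494.8, 229.8, 64.7]
ee_rot: [0.083, 0.997, 0.0, 0.001]
contact_force: [-7.4, -2.0, 25.6]
gripper_width: 23.5
grasp_force: 63.3
```

Contact at z ≈ 65, with the floor friction acting the righting way. Now move the grip backwards about the contact edge.

Call:
{"fn": "apply_moves", "kwargs": {"rows": [{"hand":-0.7,"delta_pos":[-2,0,0],"yaw":0},{"hand":-0.7,"delta_pos":[-4,0,0],"yaw":0},{"hand":-0.7,"delta_pos":[-6,0,0],"yaw":0},{"hand":-0.7,"delta_pos":[-8,0,0],"yaw":0},{"hand":-0.7,"delta_pos":[-8,0,0],"yaw":0}]}}

```text
clock: 18.42
position: [502.7, 229.0, 63.5]
ee_rot: [0.083, 0.997, 0.001, 0.001]
contact_force: [-4.1, -0.4, 16.3]
gripper_width: 23.6
grasp_force: 64.1
```

```bash
cat >> h.py <<'E'
def look():
    np.set_printoptions(precision=1,suppress=True)
    t,A=axes();s=read_state();print(t,s["contact_force"],s["grasp_force"])
    W=imaging.get_image("wrist");S=imaging.get_image("side")
    w=nets.pinpoint("wrist","vial_tall");s=nets.pinpoint("side","vial_tall");d=nets.pinpoint("wrist","dish")
    for r in w:
        if 200<r["location"][0]<320 and 280<r["location"][1]<350: print("wrist",r,atz(W,r["location"],14))
    for r in s:
        if 220<r["location"][0]<250 and 300<r["location"][1]<330: print("side",r,atz(S,r["location"],14))
    for r in d[:1]: print("dish",r,atz(W,r["location"],14))
    caps(W)
    for th in(0,5,10,13,16): a=np.radians(th);B=np.append(np.array([496.5,229]),14);print(th,"cap if bottom at dish",np.array(proj(W,B+56*(A[:,0]*np.sin(a)+[0,0,np.cos(a)]))))
    return W,S
E
python3 -c "
from h import *
look()"
```

```text
[502.7 229.   63.5] [-4.1 -0.4 16.3] 64.09945249557495
wrist {'location': [233.5, 319.0], 'score': 0.77} [501.7 231.8  14. ]
side {'location': [238.5, 312.6], 'score': 0.37} [496.3 218.4  14. ]
dish {'location': [225.4, 313.1], 'score': 0.66} [495.8 229.2  14. ]
circles [(247.1999969482422, 316.20001220703125, 23.549999237060547), (273.79998779296875, 315.79998779296875, 18.950000762939453), (253.1999969482422, 315.20001220703125, 29.149999618530273), (281.79998779296875, 322.20001220703125, 29.149999618530273)]
0 cap if bottom at dish [276.2 311.9]
5 cap if bottom at dish [265.6 311.9]
10 cap if bottom at dish [254.4 311.8]
13 cap if bottom at dish [247.5 311.8]
16 cap if bottom at dish [240.5 311.8]
```

Call:
{"fn": "apply_moves", "kwargs": {"rows": [{"hand":-0.7,"delta_pos":[-1,0,1.5],"yaw":0},{"hand":-0.7,"delta_pos":[-2,0,3],"yaw":0},{"hand":-0.7,"delta_pos":[-2,0,4],"yaw":0},{"hand":-0.7,"delta_pos":[-2,0,4],"yaw":0}]}}

```text
clock: 19.0
position: [506.2, 229.6, 62.2]
ee_rot: [0.082, 0.997, 0.002, 0.003]
contact_force: [-5.3, -1.3, 29.4]
gripper_width: 23.6
grasp_force: 67.4
```

```bash
python3 -c "
from h import *
look()"
```

```text
[506.2 229.6  62.2] [-5.3 -1.3 29.4] 67.3565411567688
wrist {'location': [230.5, 315.7], 'score': 0.57} [502.4 231.   14. ]
side {'location': [239.0, 315.8], 'score': 0.44} [504.  216.2  14. ]
dish {'location': [219.5, 310.5], 'score': 0.8} [494.9 229.1  14. ]
circles [(246.1999969482422, 315.79998779296875, 24.149999618530273), (275.79998779296875, 316.79998779296875, 18.600000381469727), (256.79998779296875, 315.79998779296875, 24.700000762939453), (240.8000030517578, 316.20001220703125, 21.899999618530273)]
0 cap if bottom at dish [271.1 308.9]
5 cap if bottom at dish [260.2 308.9]
10 cap if bottom at dish [248.8 308.8]
13 cap if bottom at dish [241.7 308.8]
16 cap if bottom at dish [234.5 308.8]
```

Call:
{"fn": "apply_moves", "kwargs": {"rows": [{"hand":-0.7,"delta_pos":[0,0,-5],"yaw":0},{"hand":-0.7,"delta_pos":[0,0,-9],"yaw":0},{"hand":-0.7,"delta_pos":[3,-1,-9],"yaw":0},{"hand":-0.7,"delta_pos":[6,-1,-9],"yaw":0},{"hand":-0.7,"delta_pos":[6,-1,-9],"yaw":0}]}}

```text
clock: 19.67
position: [496.6, 227.4, 64.6]
ee_rot: [0.084, 0.996, -0.001, -0.001]
contact_force: [0.0, 0.4, -0.6]
gripper_width: 23.4
grasp_force: 64.3
```

```bash
python3 -c "
from h import *
look()"
```

```text
[496.6 227.4  64.6] [ 0.   0.4 -0.6] 64.31875705718994
side {'location': [235.8, 310.9], 'score': 0.58} [492.3 229.4  14. ]
side {'location': [237.2, 310.9], 'score': 0.56} [492.2 223.8  14. ]
dish {'location': [233.9, 319.3], 'score': 0.76} [496.1 230.2  14. ]
circles [(243.8000030517578, 315.79998779296875, 24.149999618530273), (250.8000030517578, 315.79998779296875, 28.049999237060547), (271.20001220703125, 316.20001220703125, 22.450000762939453), (279.79998779296875, 315.79998779296875, 22.850000381469727)]
0 cap if bottom at dish [286.6 317.9]
5 cap if bottom at dish [276.4 317.9]
10 cap if bottom at dish [265.5 317.9]
13 cap if bottom at dish [258.7 317.9]
16 cap if bottom at dish [251.9 317.9]
```

Call:
{"fn": "apply_moves", "kwargs": {"rows": [{"hand":-0.7,"delta_pos":[-3,1,0],"yaw":0},{"hand":-0.7,"delta_pos":[-3,1,0],"yaw":0},{"hand":-0.7,"delta_pos":[-3,1,1.5],"yaw":0},{"hand":-0.7,"delta_pos":[-3,1,2.5],"yaw":0},{"hand":-0.7,"delta_pos":[-3,1,3],"yaw":0},{"hand":-0.7,"delta_pos":[-3,1,3],"yaw":0}]}}

```text
clock: 20.42
position: [501.0, 228.4, 62.7]
ee_rot: [0.084, 0.996, -0.0, 0.0]
contact_force: [-0.1, -1.2, 2.6]
gripper_width: 23.5
grasp_force: 64.4
```

```bash
python3 -c "
from h import *
look()"
```

```text
[501.  228.4  62.7] [-0.1 -1.2  2.6] 64.38083410263062
wrist {'location': [234.3, 317.4], 'score': 0.66} [499.8 230.2  14. ]
side {'location': [239.8, 315.3], 'score': 0.63} [502.7 213.1  14. ]
dish {'location': [227.2, 314.5], 'score': 0.91} [494.9 229.3  14. ]
circles [(241.8000030517578, 315.20001220703125, 22.450000762939453), (247.1999969482422, 315.79998779296875, 24.700000762939453), (267.79998779296875, 315.79998779296875, 19.049999237060547), (275.20001220703125, 316.20001220703125, 19.0)]
0 cap if bottom at dish [280.7 313.9]
5 cap if bottom at dish [270.1 313.8]
10 cap if bottom at dish [259.  313.8]
13 cap if bottom at dish [252.  313.8]
16 cap if bottom at dish [245.  313.8]
```

Light contact, 2–4 mm from the dish centre. Releasing slowly.

Call:
{"fn": "apply_moves", "kwargs": {"rows": [{"hand":-0.5,"delta_pos":[0,0,0],"yaw":0},{"hand":-0.42,"delta_pos":[0,0,0],"yaw":0},{"hand":-0.38,"delta_pos":[0,0,0],"yaw":0},{"hand":-0.34,"delta_pos":[0,0,0],"yaw":0},{"hand":-0.3,"delta_pos":[0,0,0],"yaw":0},{"hand":-0.2,"delta_pos":[0,0,0],"yaw":0},{"hand":-0.1,"delta_pos":[0,0,0],"yaw":0}]}}

```text
clock: 21.25
position: [500.8, 228.4, 62.3]
ee_rot: [0.084, 0.996, -0.0, -0.0]
contact_force: [0.3, -0.2, 0.4]
gripper_width: 38.4
grasp_force: 0.0
```

```bash
python3 -c "
from h import *
print(read_state()['gripper_width'])
W,S=look();save(W,'wrist_e.png')"
```

```text
38.38287826673211
[500.8 228.4  62.3] [ 0.3 -0.2  0.4] 0.0
wrist {'location': [233.6, 316.1], 'score': 0.86} [498.8 229.5  14. ]
dish {'location': [229.1, 313.9], 'score': 0.72} [495.7 228.7  14. ]
circles [(249.8000030517578, 315.79998779296875, 24.700000762939453), (285.79998779296875, 316.20001220703125, 21.350000381469727), (243.8000030517578, 315.20001220703125, 22.350000381469727), (277.20001220703125, 315.79998779296875, 22.450000762939453)]
0 cap if bottom at dish [281.6 313.9]
5 cap if bottom at dish [271.  313.9]
10 cap if bottom at dish [259.8 313.9]
13 cap if bottom at dish [252.8 313.9]
16 cap if bottom at dish [245.7 313.9]
```

Call:
{"fn": "apply_moves", "kwargs": {"rows": [{"hand":0.2,"delta_pos":[0,1,0],"yaw":0},{"hand":0.2,"delta_pos":[0,1,-10],"yaw":0},{"hand":0.2,"delta_pos":[0,1,-30],"yaw":0},{"hand":0.2,"delta_pos":[0,1,-60],"yaw":0},{"hand":0.2,"delta_pos":[0,1,-95],"yaw":0},{"hand":0.2,"delta_pos":[0,1,-130],"yaw":0},{"hand":0.2,"delta_pos":[0,1,-170],"yaw":0},{"hand":0.2,"delta_pos":[0,1,-200],"yaw":0},{"hand":0.2,"delta_pos":[0,1,-200],"yaw":0}]}}

```text
clock: 22.25
position: [503.9, 230.9, 271.4]
ee_rot: [0.083, 0.996, 0.005, 0.007]
contact_force: [1.0, 0.8, 0.3]
gripper_width: 51.2
grasp_force: 0.0
```

Run:
```python
from h import *
np.set_printoptions(precision=1,suppress=True)
t,A=axes();print(t)
for c in("wrist","side","scene"):
    im=imaging.get_image(c);e=np.array(proj(im,[498,229,14]))
    for q,z in(("vial_tall",14),("dish",14),("handle",150),("lens",150)):
        for r in nets.pinpoint(c,q):
            p=atz(im,r["location"],z)
            if r["score"]>.4 and (z==150 or np.linalg.norm(p[:2]-[498,229])<50): print(c,q,np.array(r["location"]),round(r["score"],2),p)
    for r in nets.find_in(c,"vial_tall"):
        if np.hypot(*(np.array(r["location"])-e))<40: print(c,"find",np.array(r["location"]),"exp mid upright",np.array(proj(im,[498,229,42])),atz(im,r["location"],42))
    if c=="wrist":
        save(im,"wrist_f.png");a=np.array(proj(im,[498,229,70]));print("cap exp",a)
        g=cv2.cvtColor(im["pixels"],cv2.COLOR_RGB2GRAY);r0,c0=int(a[0])-60,int(a[1])-60
        k=cv2.HoughCircles(cv2.resize(g[r0:r0+120,c0:c0+120],None,fx=3,fy=3),cv2.HOUGH_GRADIENT,1,10,param1=80,param2=25,minRadius=20,maxRadius=110)
        if k is not None: print([(float(r/3+r0),float(x/3+c0),float(d/3)) for x,r,d in k[0][:8]])
        print("px/mm z70,z14",[im["fx"]/(rot(im).T@(np.array([498,229,z])-np.array(im["xyz"])))[2] for z in(70,14)])
```

```text
[503.9 230.9 271.4]
wrist dish [160.9 310.5] 0.89 [493.7 229.   14. ]
wrist handle [164.5 309.8] 0.45 [473.6 233.  150. ]
wrist lens [332.5 337.5] 0.69 [642.3 231.1 150. ]
wrist find [168.4 312.5] exp mid upright [168.5 310.9] [498.3 230.9  42. ]
cap exp [173.4 310.8]
[(163.1666717529297, 311.5, 21.73333168029785), (164.5, 307.1666564941406, 13.5), (159.8333282470703, 310.1666564941406, 19.0), (159.8333282470703, 313.8333435058594, 21.933334350585938), (162.8333282470703, 317.8333435058594, 17.0), (172.5, 310.8333435058594, 12.566666603088379), (165.1666717529297, 314.1666564941406, 15.59999942779541), (168.8333282470703, 311.5, 9.333333015441895)]
px/mm z70,z14 [np.float64(0.9111365199986049), np.float64(0.7816018326476876)]
side vial_tall [238.2 313.9] 0.64 [499.4 219.5  14. ]
side dish [235.7 313.9] 0.92 [499.5 229.6  14. ]
side handle [202.1 402. ] 0.61 [687.2 158.1 150. ]
side lens [184.  375.9] 0.73 [642.9 237.6 150. ]
side find [229.6 309.9] exp mid upright [226.4 313.1] [490.4 216.2  42. ]
scene vial_tall [224.7 321.6] 0.67 [501.  227.5  14. ]
scene dish [224.9 318.5] 0.83 [493.  229.7  14. ]
scene handle [181.3 400.6] 0.91 [670.6 140.5 150. ]
scene lens [170.7 374.5] 0.98 [644.4 219.2 150. ]
scene find [217.5 319.8] exp mid upright [215.5 320.6] [491.8 220.7  42. ]
```

The vial stands upright at about (498,229): the mid-body matches the upright projection, and a circle at (172.5,311) matches the cap. Now back to the handle.

Run:
```python
from h import *
print(go([686,152.5,271],[.866,.5]))
```

```text
(array([-195.2,  -44.9,   -8.5]), 0.879)
```

Call:
{"fn": "apply_moves", "kwargs": {"rows": [{"hand":0,"delta_pos":[-195,-45,0],"yaw":-2.25},{"hand":0,"delta_pos":[-195,-45,0],"yaw":-2.25},{"hand":0,"delta_pos":[-195,-45,0],"yaw":-2.25},{"hand":0,"delta_pos":[-195,-45,0],"yaw":-2.25},{"hand":0,"delta_pos":[-195,-45,0],"yaw":-2.25},{"hand":0,"delta_pos":[-195,-45,0],"yaw":-2.25},{"hand":0,"delta_pos":[-195,-45,0],"yaw":-2.25},{"hand":0,"delta_pos":[-195,-45,0],"yaw":-2.25},{"hand":0,"delta_pos":[-195,-45,0],"yaw":-2.25},{"hand":0,"delta_pos":[-195,-45,0],"yaw":-2.25},{"hand":0,"delta_pos":[-195,-45,0],"yaw":-2.25},{"hand":0,"delta_pos":[-195,-45,0],"yaw":-2.25}]}}

```text
clock: 24.15
position: [685.8, 152.3, 262.3]
ee_rot: [-0.617, 0.787, 0.0, -0.0]
contact_force: [0.4, 0.3, 0.1]
gripper_width: 42.6
grasp_force: 0.0
```

Run:
```python
from h import *
print(go([686,152.5,230],[.866,.5]),read_state()["joints"])
```

```text
(array([-0.2, -0.2, 32.3]), -0.765) [ 4.48085506e-01  5.16300441e-01  2.35514396e-01 -3.85927367e-05
 -1.29032799e+00 -6.89888146e-01]
```

Call:
{"fn": "apply_moves", "kwargs": {"rows": [{"hand":0,"delta_pos":[0,0,32],"yaw":-0.765},{"hand":0,"delta_pos":[0,0,32],"yaw":-0.765},{"hand":0,"delta_pos":[0,0,32],"yaw":-0.765},{"hand":0,"delta_pos":[0,0,32],"yaw":-0.765},{"hand":0,"delta_pos":[0,0,32],"yaw":-0.765},{"hand":0,"delta_pos":[0,0,32],"yaw":-0.765},{"hand":0,"delta_pos":[0,0,32],"yaw":-0.765},{"hand":0,"delta_pos":[0,0,32],"yaw":-0.765}]}}

```text
clock: 24.82
position: [685.7, 152.4, 230.4]
ee_rot: [0.864, -0.504, -0.0, 0.0]
contact_force: [0.2, -0.2, 0.0]
gripper_width: 43.1
grasp_force: 0.0
```

Run:
```python
from h import *
np.set_printoptions(precision=1,suppress=True)
t,A=axes();print(t,A[:,:2].T)
im=imaging.get_image("wrist")
for q in("handle","lens"):
    for r in nets.pinpoint("wrist",q)[:2]: p=atz(im,r["location"],150);print(q,r,p,"tool",A.T@(p-t))
# dark rod columns near the rod's outer half
g=cv2.cvtColor(im["pixels"],cv2.COLOR_RGB2GRAY)
for row in(190,200,210,220): 
    x=np.where(g[row,285:340]<50)[0]+285; print(row,x.min() if len(x) else None,x.max() if len(x) else None)
```

```text
[685.7 152.4 230.4] [[ 0.5 -0.9 -0. ]
 [-0.9 -0.5  0. ]]
handle {'location': [217.2, 315.0], 'score': 0.67} [686.8 152.3 150. ] tool [ 0.6 -0.8 80.4]
lens {'location': [318.7, 312.7], 'score': 0.86} [646.4 227.5 150. ] tool [-84.8  -2.7  80.4]
190 306 322
200 306 321
210 285 339
220 306 321
```

Aligned with the rod (columns 306–321). Descend and cage it.

Call:
{"fn": "apply_moves", "kwargs": {"rows": [{"hand":0,"delta_pos":[0,0,35],"yaw":0},{"hand":0,"delta_pos":[0,0,68],"yaw":0},{"hand":-0.2,"delta_pos":[0,0,72],"yaw":0},{"hand":-0.6,"delta_pos":[0,0,72],"yaw":0},{"hand":-0.6,"delta_pos":[0,0,72],"yaw":0},{"hand":-0.6,"delta_pos":[0,0,72],"yaw":0},{"hand":-0.6,"delta_pos":[0,0,72],"yaw":0}]}}

```text
clock: 25.55
position: [686.9, 152.8, 161.1]
ee_rot: [0.864, -0.503, 0.001, -0.002]
contact_force: [0.2, -0.4, -0.6]
gripper_width: 16.7
grasp_force: 0.0
```

Run:
```python
from h import *
np.set_printoptions(precision=3,suppress=True)
t,A=axes();print(t)
pv=np.array([566.,359]);r=t[:2]-pv;v=np.array([498,229.])-pv
tot=np.arctan2(v[1],v[0])-np.arctan2(r[1],r[0]);print(tot,np.linalg.norm(r),np.linalg.norm(v))
for k in range(1,13):
    a=tot*k/11; d=np.array([[np.cos(a),-np.sin(a)],[np.sin(a),np.cos(a)]])@r
    print(np.round(A.T@np.append(pv+d-t[:2],0),0)[:2],round(-a,3),pv+d)
```

```text
[686.931 152.781 161.127]
-1.0123124610033913 239.06198651470064 146.71059948074645
[-1. 22.] 0.092 [667.468 142.54 ]
[-3. 44.] 0.184 [647.146 134.131]
[-8. 65.] 0.276 [626.138 127.626]
[-15.  86.] 0.368 [604.62  123.078]
[-23. 106.] 0.46 [582.776 120.527]
[-34. 126.] 0.552 [560.79  119.995]
[-46. 144.] 0.644 [538.848 121.485]
[-60. 161.] 0.736 [517.135 124.985]
[-75. 177.] 0.828 [495.836 130.466]
[-92. 191.] 0.92 [475.131 137.881]
[-110.  204.] 1.012 [455.195 147.168]
[-129.  215.] 1.104 [436.197 158.247]
```

Call:
{"fn": "apply_moves", "kwargs": {"rows": [{"hand":-0.6,"delta_pos":[-1,22,0],"yaw":0.09},{"hand":-0.6,"delta_pos":[-3,44,0],"yaw":0.18},{"hand":-0.6,"delta_pos":[-8,65,0],"yaw":0.28},{"hand":-0.6,"delta_pos":[-15,86,0],"yaw":0.37},{"hand":-0.6,"delta_pos":[-23,106,0],"yaw":0.46},{"hand":-0.6,"delta_pos":[-34,126,0],"yaw":0.55},{"hand":-0.6,"delta_pos":[-46,144,0],"yaw":0.64},{"hand":-0.6,"delta_pos":[-60,161,0],"yaw":0.74},{"hand":-0.6,"delta_pos":[-75,177,0],"yaw":0.83},{"hand":-0.6,"delta_pos":[-92,191,0],"yaw":0.92},{"hand":-0.6,"delta_pos":[-109,203,0],"yaw":1.01},{"hand":-0.6,"delta_pos":[-109,203,0],"yaw":1.01}]}}

```text
clock: 26.55
position: [453.6, 147.6, 160.3]
ee_rot: [-0.513, 0.858, 0.0, 0.001]
contact_force: [0.3, 0.6, -1.1]
gripper_width: 17.0
grasp_force: 0.0
```

```bash
cat >> h.py <<'E'
def lens():
    np.set_printoptions(precision=1,suppress=True)
    t,A=axes();print(t,A[:,1])
    for c in("wrist","side","scene"):
        im=imaging.get_image(c)
        for q,z in(("vial_tall",14),("handle",150),("lens",150),("pivot",150)):
            for r in nets.pinpoint(c,q):
                p=atz(im,r["location"],z)
                if r["score"]>.4 and np.linalg.norm(p[:2]-[498,229])<(160 if z>100 else 30): print(c,q,np.array(r["location"]),round(r["score"],2),p)
E
python3 -c "
from h import *
lens()"
```

```text
[453.6 147.6 160.3] [-0.9  0.5 -0. ]
wrist vial_tall [281.1 315. ] 0.49 [498.2 229.   14. ]
wrist handle [278.3 318.4] 0.76 [455.  153.3 150. ]
side vial_tall [236.4 312.1] 0.74 [495.2 226.9  14. ]
side handle [204.9 295.9] 0.63 [463.2 155.7 150. ]
side lens [190.4 310.9] 0.92 [495.1 214.9 150. ]
side pivot [162.  340.4] 0.87 [569.6 352.7 150. ]
scene vial_tall [224.8 321.4] 0.59 [500.3 227.3  14. ]
scene handle [193.7 320.8] 0.63 [459.7 153.1 150. ]
scene lens [176.6 326. ] 0.77 [510.9 232.4 150. ]
```

Call:
{"fn": "apply_moves", "kwargs": {"rows": [{"hand":-0.2,"delta_pos":[0,0,0],"yaw":0},{"hand":0,"delta_pos":[0,0,0],"yaw":0},{"hand":0,"delta_pos":[0,0,-20],"yaw":0},{"hand":0,"delta_pos":[0,0,-55],"yaw":0},{"hand":0,"delta_pos":[0,0,-95],"yaw":0},{"hand":0,"delta_pos":[0,0,-110],"yaw":0},{"hand":0,"delta_pos":[0,0,-110],"yaw":0}]}}

```text
clock: 27.88
position: [457.4, 147.9, 273.3]
ee_rot: [-0.514, 0.858, -0.0, 0.005]
contact_force: [0.5, -0.4, -0.6]
gripper_width: 42.5
grasp_force: 0.0
```

```bash
python3 -c "
from h import *
lens()
s=read_state();print(s['contact_force'],s['joint_vel'])
im=imaging.get_image('wrist')
for z in (150,):print('lens over vial exp',proj(im,[498,229,150]),'ring r px',im['fx']*53/(rot(im).T@(np.array([498,229,150])-np.array(im['xyz'])))[2])
for r in nets.pinpoint('wrist','lens')[:3]: print(r,atz(im,r['location'],150))
"
```

```text
[457.4 147.9 273.3] [-0.9  0.5 -0. ]
wrist vial_tall [231.9 317.7] 0.42 [498.  226.5  14. ]
wrist handle [201.1 322.2] 0.73 [453.8 151.6 150. ]
wrist lens [289.  320.1] 0.89 [495.8 227.  150. ]
side vial_tall [236.7 312. ] 0.51 [494.9 225.7  14. ]
side handle [205.5 292.5] 0.8 [456.1 153.6 150. ]
side lens [186.1 308.9] 0.79 [490.6 234.3 150. ]
side pivot [163.5 343.6] 0.92 [577. 344. 150.]
scene vial_tall [227.6 320.1] 0.64 [491.4 216.1  14. ]
scene handle [196.1 318. ] 0.71 [448.9 144.7 150. ]
scene handle [189.4 276. ] 0.67 [372.2 211.2 150. ]
scene lens [179.  327.5] 0.96 [508.3 218.4 150. ]
scene pivot [157. 325.] 0.58 [564.4 350.6 150. ]
[-0.3  0.1  0. ] [ 0. -0.  0. -0. -0.  0.]
lens over vial exp [np.float64(298.04278635315796), np.float64(317.02674417650155)] ring r px 57.363869309640954
{'location': [294.2, 316.0], 'score': 0.84} [496.9 224.9 150. ]
{'location': [236.6, 315.5], 'score': 0.56} [470.1 174.2 150. ]
```

The lens is within about 4 mm of the vial's axis and the arm is clear and at rest. Handing in.

```bash
python3 -c "
from h import *
print(workorder.job_done())"
```

```text
the job is handed in; nothing more can be done
None
```

The job is handed in (no verdict was returned): by my last measurements the tallest vial stands upright in the dish, let go, with the lens about 4 mm off its axis, and I did not re-measure the other vials or the loose things at the end.

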